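# Right the fallen glaze bottles in the lane

### The job

Some glaze bottles have fallen over in the lane. First lay the brush flat in the grey tray, lengthwise, then lift the wooden hand-rest bridge off and stand it on the cork mat, lengthwise and wholly on it; then stand every fallen bottle upright inside the lane with its middle on the blue stripe. Leave the bottle that is still standing where it is, and do not disturb the jar, the bowl or the dish.

Things in the scene. Friction and masses are not known exactly. Their poses are not given: they have to be found in the camera images.
- lane: Fixed plywood lane: a shallow channel, open at both ends, 160 mm (its x) by 650 mm (its y), floor 5 mm thick, along its two long sides a lip 8 mm thick whose top is 15 mm above the table. Down its middle, along its y axis, runs a painted blue stripe 60 mm wide. Origin: centre of the underside, on the table. The bottles are in it, about 112 mm apart along y.
- bridge: Loose pale wooden hand-rest bridge (0.35 kg) astride the lane: level board 210 mm (its x) by 45 mm (its y), 14 mm thick, top at 156 mm, on two end feet 14 mm thick (x), 60 mm wide (y), 142 mm high, centred at x = -98 and +98 mm. Origin: between the feet at their underside, z up.
- brush: Loose flat glaze brush lying on top of the bridge along its board, 160 mm long, 12 mm thick: dark wooden handle 22 mm wide from x = -80 to +20 mm, then metal ferrule and cream bristle block (rigid) 34 mm wide from +20 to +80 mm. About 60 g, balance point about x = +8 mm. Origin: on its underside at half length; x towards the bristles, z up.
- mat: Fixed cork mat on the table, 280 mm (its x) by 120 mm (its y), 4 mm thick. Origin: centre of the underside.
- tray: Fixed grey open brush tray on the table, 220 mm (its x) by 100 mm (its y), walls 5 mm thick and 20 mm high, floor 5 mm thick. Origin: centre of the underside.
- jar: Loose glaze jar with steel lid, 68 mm across, 100 mm tall; a bystander. Origin: centre of the underside.
- bowl: Loose terracotta bowl, 110 mm across, 50 mm tall; a bystander. Origin: centre of the underside.
- dish: Loose blue ceramic dish, 120 mm across, 22 mm tall; a bystander. Origin: centre of the underside.
- f0: Loose red square glaze bottle, may be absent: body 42 x 42 x 84 mm with paper label, on top a wooden ball stopper 32 mm across, ball centre 104 mm above the base, 120 mm in all; about 0.35 kg. Starts lying on a flat side across the lane; held by the ball it can turn between the fingers. Origin: on its axis 60 mm from its base (lying: 21 mm above the lane floor); z from base to ball.
- f1: Loose yellow square glaze bottle, may be absent: body 42 x 42 x 84 mm with paper label, on top a wooden ball stopper 32 mm across, ball centre 104 mm above the base, 120 mm in all; about 0.35 kg. Starts lying on a flat side across the lane; held by the ball it can turn between the fingers. Origin: on its axis 60 mm from its base (lying: 21 mm above the lane floor); z from base to ball.
- f2: Loose green square glaze bottle, may be absent: body 42 x 42 x 84 mm with paper label, on top a wooden ball stopper 32 mm across, ball centre 104 mm above the base, 120 mm in all; about 0.35 kg. Starts lying on a flat side across the lane; held by the ball it can turn between the fingers. Origin: on its axis 60 mm from its base (lying: 21 mm above the lane floor); z from base to ball.
- f3: Loose orange square glaze bottle, may be absent: body 42 x 42 x 84 mm with paper label, on top a wooden ball stopper 32 mm across, ball centre 104 mm above the base, 120 mm in all; about 0.35 kg. Starts lying on a flat side across the lane; held by the ball it can turn between the fingers. Origin: on its axis 60 mm from its base (lying: 21 mm above the lane floor); z from base to ball.
- f4: Loose white square glaze bottle, may be absent: body 42 x 42 x 84 mm with paper label, on top a wooden ball stopper 32 mm across, ball centre 104 mm above the base, 120 mm in all; about 0.35 kg. Starts lying on a flat side across the lane; held by the ball it can turn between the fingers. Origin: on its axis 60 mm from its base (lying: 21 mm above the lane floor); z from base to ball.
- s0: Loose blue glaze bottle of the same shape and size, still standing on the stripe in the lane. Origin: on its axis 60 mm above its base; z up to the ball.
Things that resemble listed ones, but are neither listed nor needed, are in the scene too. Of the things that look like the f4, take the one that is farthest from the robot's base at the start.

How it is judged (in metres and radians):
On the way, in this order (a step that is already met when the one before it is completed fails the run):
1. the brush lies lengthwise in the tray (x of brush in the frame of tray between -0.05 and 0.05 m and y of brush in the frame of tray between -0.04 and 0.04 m and z of brush in the frame of tray below 0.02 m and angle between the x axis of brush and the x axis of tray, either way round below 0.4 rad), for 0.2 s.
2. the bridge stands on the cork mat, lengthwise (x of bridge in the frame of mat between -0.05 and 0.05 m and y of bridge in the frame of mat between -0.045 and 0.045 m and z of bridge in the frame of mat below 0.014 m and angle between bridge's own z axis and vertical below 0.1 rad and angle between the x axis of bridge and the x axis of mat, either way round below 0.35 rad), for 0.2 s.
3. every bottle stands upright on the blue stripe (x of f0 in the frame of lane between -0.03 and 0.03 m and y of f0 in the frame of lane between -0.305 and 0.305 m and z of f0 in the frame of lane between 0.06 and 0.07 m and angle between each of f0, f1, f2, f3, f4, s0's own z axis and vertical below 0.1 rad and x of f1 in the frame of lane between -0.03 and 0.03 m and y of f1 in the frame of lane between -0.305 and 0.305 m and z of f1 in the frame of lane between 0.06 and 0.07 m and x of f2 in the frame of lane between -0.03 and 0.03 m and y of f2 in the frame of lane between -0.305 and 0.305 m and z of f2 in the frame of lane between 0.06 and 0.07 m and x of f3 in the frame of lane between -0.03 and 0.03 m and y of f3 in the frame of lane between -0.305 and 0.305 m and z of f3 in the frame of lane between 0.06 and 0.07 m and x of f4 in the frame of lane between -0.03 and 0.03 m and y of f4 in the frame of lane between -0.305 and 0.305 m and z of f4 in the frame of lane between 0.06 and 0.07 m and x of s0 in the frame of lane between -0.03 and 0.03 m and y of s0 in the frame of lane between -0.305 and 0.305 m and z of s0 in the frame of lane between 0.06 and 0.07 m), for 0.2 s.
At the end, for the whole second after the job is handed in: Brush lengthwise in tray (40 mm across, 50 along, 0.4 rad); bridge upright on mat (50 mm along, 45 across, 0.35 rad); every bottle upright (0.1 rad) on the lane floor within 30 mm of the stripe centre line, 305 mm of its middle; the one that stood moved under 50 mm; all released, at rest (all of step 1 and all of step 2 and all of step 3 and distance of s0 from where it was at the start of the episode below 0.05 m and linear speed of each of f0, f1, f2, f3, f4, s0, bridge, brush below 0.02 m/s); the robot touches nothing.
It fails at once if the jar is disturbed (moved over 30 mm) (distance of jar from where it was at the start of the episode above 0.03 m).
It fails at once if the bowl is disturbed (moved over 30 mm) (distance of bowl from where it was at the start of the episode above 0.03 m).
It fails at once if the dish is disturbed (moved over 30 mm) (distance of dish from where it was at the start of the episode above 0.03 m).
Of f0, f1, f2, f3, f4 only 4 to 5 are there at a start; the rules pass over those that are not, and their reading is None.
At some moment in a run one of f0, f1, f2, f3, f4 may be knocked a few centimetres aside while the robot is not near it.
It also fails if it takes over 210 s, if anything falls off the work surface, if the arm or the gripper's body presses on something with over 40 N, if the wrist force passes 120 N, or if a joint passes its speed limit or range.

### The arm

A 6-joint arm with a two-finger parallel gripper is mounted at the origin on the work surface. World frame = base frame: x ahead of the robot, y to its left, z up, the work surface at z = 0. Lengths are in mm, angles in rad, forces in N, time in s.
With the tool pointing down it reaches from about 400 to 925 mm from the base axis. Payload 12.5 kg.
Tool frame: the origin (TCP) lies on the centre line of the jaws, within the pads' length; the fingertips stand 25 mm ahead of it and the grasp point (between the pads) lies 6 mm ahead of it (env.tip_extent is the distance from the TCP to the fingertips, in mm); x points along the fingers, z is the direction in which the jaws open and shut, and the axes are right-handed (so a half turn about x gives the same grasp; the last joint's range is limited). The gripper opens to 95 mm and grips with 3 to 60 N. Pads are 20 mm wide; open, the fingers measure 119 mm over their backs; the gripper's body (75 mm by 180 mm) begins 59 mm behind the grasp point.
Start: joints at [1.054, 0.491, 1.559, -0, 1.092, -0.106], TCP at [249.574, 573.024, 239.661] pointing down, gripper open.
Joint ranges: [-3.1, 3.1], [-0.84, 2.19], [0.05, 2.79], [-1.13, 4.28], [0.06, 2.93], [-2.69, 2.69]. Speed limits (rad/s): [2.22, 2.22, 2.79, 3.14, 3.14, 3.14].

### API

Orientations are given as [roll, pitch, yaw] about the fixed x, y, z axes, in that order (R = Rz(yaw) Ry(pitch) Rx(roll)).
In Python, from cell import env gives the robot as it stands.
- The arm moves only by the tool step_arm, never from a script. Its argument "rows" is a list of rows, each a list of 6 numbers: the shift along the tool's x, y, z in mm, then the turn, a rotation vector about the tool's x, y, z in rad. In form: [[x, y, z, wx, wy, wz], ...]. A call has 1 to 8 rows; each row shifts and turns the pose as measured when the row begins, along the tool's axes as they then stand; what a row does not reach is not made up. A row lasts 1/8 s, in which the tool goes at most 62.5 mm and 10.7 degrees, less where a joint would pass 70% of its speed; a pose out of reach is approached as far as the arm can. A call is refused whole if a number of a shift passes 62.5 or a number of a turn 0.188, either way. A call with a gripper value outside its range is refused whole. "grip" is the finger opening in mm, from 0 to 95.1, set as the call begins (left out, the last holds). The fingers move at their own pace and stop on an object; the grip force is fixed at half the most. Time passes only in rows, so rows that do not move let the fingers close. It gives the time, the measured TCP pose, the force and the opening at its end, in the units of the state.
- env.state(): the state, without advancing time (a new reading comes with each control period).
- env.read_camera(name): name is "scene" or "top"; returns the picture (420x560x3 uint8, red, green, blue); there is no depth.
- env.get_calibration(name): a dict with "fx", "fy", "cx", "cy" (pixels), "D" ([k1, k2, p1, p2, k3] as OpenCV has them; the pictures are not rectified), "pose" (4x4, takes a point from camera to world coordinates). Camera axes: x right, y down, z forward; pixel columns grow to the right and rows downward; lengths in mm; the calibration is good to about 2 mm. A picture is of the moment at which its call begins. get_calibration takes no time and is no camera call.
- env.job_done(): hands the job in, once; it reports no verdict.
The state is a dict: "t": time; "joints": joint angles; "qvel": joint speeds; "tau": joint torques, N m; "eef_pos": TCP position; "tcp_rot": TCP orientation; "ft_force": force on the tool from outside, world axes, zero at the start; "moment": the same for the moment, N m; "opening": opening from 0.0 (shut) to 1.0 (fully open).
Only numpy, scipy, OpenCV 4.12 (cv2) and the standard library are available. Lean on these libraries where they do the work, as an engineer would, in place of code of your own. Each camera call takes 0.05 s, during which the arm holds its last target.

## Working session

There is one attempt and no reset: what is moved stays moved. The work goes in short steps, Python scripts to look and compute and a tool call to move; the robot and the scene stay as the last step left them, time stands still between calls to the robot, and variables do not carry over. Pictures are saved under pics/ and viewed, and the job is handed in when it is done.

Besides the shell and the picture viewer there is one more tool, called after "Call:" by a JSON object that holds its "api" and its "payload". step_arm: Moves the arm, as the interface text tells. Its arguments: {"type":"object","properties":{"rows":{"type":"array","items":{"type":"array","items":{"type":"number"}}},"grip":{"type":"number"}},"required":["rows"]}

```bash
ls -la; mkdir -p pics; python3 - <<'E'
from cell import env
import cv2, numpy as np
print(env.state())
for n in ("scene","top"):
    im=env.read_camera(n); cv2.imwrite(f"pics/{n}0.png",im[:,:,::-1]); 
    c=env.get_calibration(n); print(n,{k:(np.round(v,3).tolist() if not np.isscalar(v) else v) for k,v in c.items()})
E
```

```text
total 12
drwxr-xr-x  3 agent agent 4096 Dec  7 02:38 .
drwxr-xr-x 23 root  root  4096 Dec  7 02:38 ..
drwxr-xr-x  2 agent agent 4096 Dec  7 02:38 pics
{'t': 0.0, 'joints': array([ 1.05439275e+00,  4.91547333e-01,  1.55947723e+00, -4.72240708e-06,
        1.09170835e+00, -1.05657095e-01]), 'qvel': array([-1.61387973e-03, -2.15776505e-04,  3.91813543e-04, -1.12777554e-03,
        4.76373479e-04, -1.95585950e-05]), 'tau': array([ 4.71918065e-04, -6.12631917e+01, -2.58193821e+01,  6.92681805e-02,
        4.80917317e-02, -8.65695006e-05]), 'eef_pos': array([249.45624594, 572.80583752, 239.05976682]), 'tcp_rot': array([ 3.03960861,  1.56965606, -2.08352468]), 'ft_force': array([ 0.00598527,  0.19290333, -0.50394724]), 'moment': array([ 0.00695934, -0.03032898, -0.04406555]), 'opening': 0.9978419754482126}
scene {'fx': 447.74271887977966, 'fy': 447.74271887977966, 'cx': 272.47786645455494, 'cy': 211.93020616745483, 'D': [-0.023, 0.0, 0.0, 0.0, 0.0], 'pose': [[0.835, 0.364, -0.412, 1038.884], [0.55, -0.561, 0.619, -887.565], [-0.006, -0.744, -0.668, 1129.861], [0.0, 0.0, 0.0, 1.0]]}
top {'fx': 494.7231406027901, 'fy': 494.7231406027901, 'cx': 279.10810549062387, 'cy': 215.40991113792504, 'D': [-0.156, 0.0, 0.0, 0.0, 0.0], 'pose': [[0.014, -0.994, 0.111, 234.82], [-1.0, -0.016, -0.011, 77.57], [0.013, -0.11, -0.994, 1697.56], [0.0, 0.0, 0.0, 1.0]]}
```

View pics/top0.png

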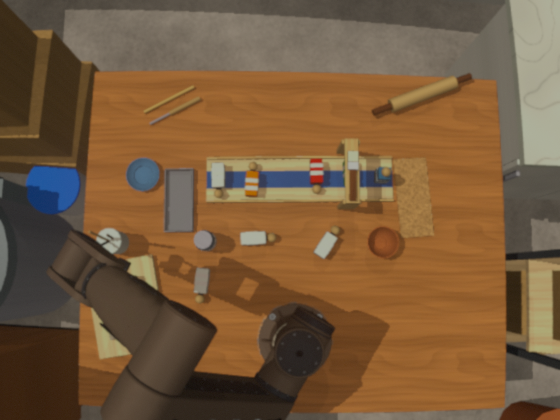

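View pics/scene0.png

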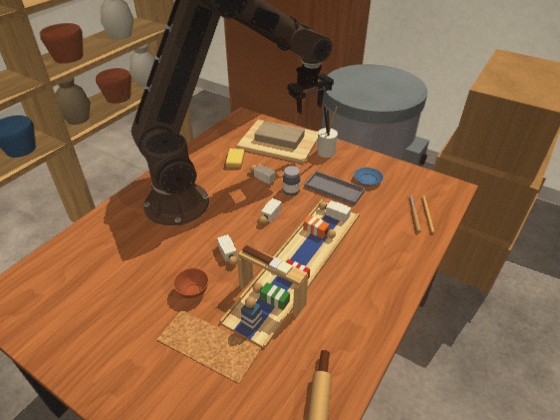

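```bash
cat > h.py <<'E'
from cell import env
import cv2, numpy as np
from scipy.spatial.transform import Rotation as R
def cal(n):
    c=env.get_calibration(n); K=np.array([[c['fx'],0,c['cx']],[0,c['fy'],c['cy']],[0,0,1.]])
    return K,np.array(c['D'],float),np.array(c['pose'])
def p2w(n,uv,z):
    K,D,P=cal(n); uv=np.array(uv,float).reshape(-1,1,2)
    q=cv2.undistortPoints(uv,K,D).reshape(-1,2); d=np.c_[q,np.ones(len(q))]@P[:3,:3].T
    o=P[:3,3]; z=np.broadcast_to(np.array(z,float),len(q)); return o+d*((z-o[2])/d[:,2])[:,None]
def w2p(n,X):
    K,D,P=cal(n); W=np.linalg.inv(P); 
    return cv2.projectPoints(np.array(X,float).reshape(-1,1,3),cv2.Rodrigues(W[:3,:3])[0],W[:3,3],K,D)[0].reshape(-1,2)
def grab(n,f,box=None,s=1):
    im=env.read_camera(n)[:,:,::-1].copy(); cv2.imwrite("pics/raw_"+f,im)
    crop("raw_"+f,f,box,s)
def crop(src,f,box=None,s=1):
    im=cv2.imread("pics/"+src)
    if box: im=im[box[1]:box[3],box[0]:box[2]]
    cv2.imwrite("pics/"+f,cv2.resize(im,None,fx=s,fy=s,interpolation=cv2.INTER_CUBIC))
def pose():
    s=env.state(); return s['eef_pos'],R.from_euler('xyz',s['tcp_rot']),s
def rel(target,Rt):
    p,r,s=pose(); return r.inv().apply(np.array(target)-p),(r.inv()*Rt).as_rotvec()
E
python3 - <<'E'
from h import *
crop("top0.png","c1.png",(190,130,450,260),3)
crop("scene0.png","c2.png",(150,180,380,390),3)
crop("top0.png","c3.png",(120,140,310,320),3.3)
E
```

```text
(no output)
```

View pics/c1.png

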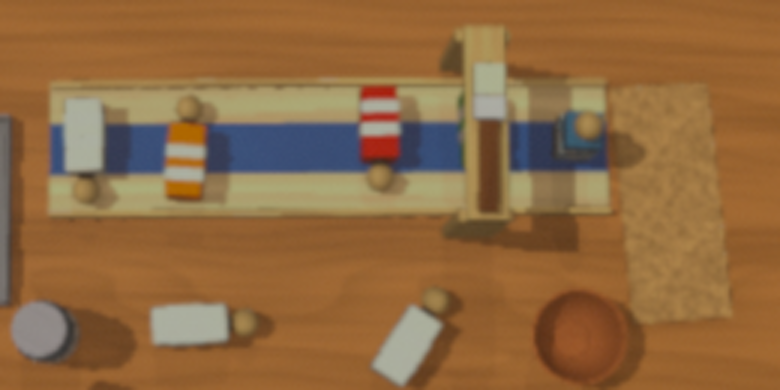

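View pics/c2.png

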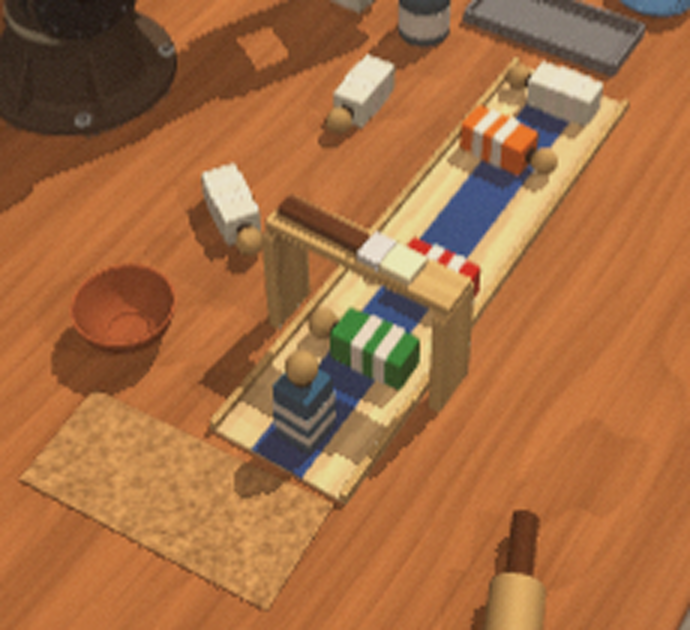

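View pics/c3.png

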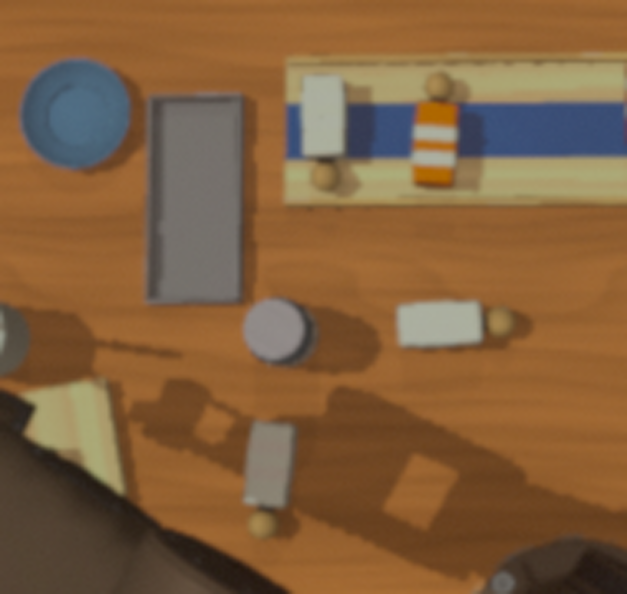

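```bash
python3 - <<'E'
from h import *
np.set_printoptions(precision=0,suppress=True)
def c1(p): return (np.array(p,float)+.5)/3-.5+[190,130]
def c3(p): return (np.array(p,float)+.5)/3.3-.5+[120,140]
def c2(p): return (np.array(p,float)+.5)/3-.5+[150,180]
def show(nm,uv,z,cam='top'):
    X=p2w(cam,uv,z); print(nm,X[:,:2].tolist() if 0 else X[:,:2].round().astype(int).tolist(),'mean',X[:,:2].mean(0))
show('lane',c1([(50,82),(606,80),(608,212),(50,214)]),15)
show('stripe',c1([(50,124),(50,172),(606,124),(606,172)]),5)
show('bridge',c1([(460,27),(504,27),(508,217),(466,217)]),156)
show('brush bristle end/ferrule/handle end',c1([(490,63),(490,118),(489,212)]),168)
show('mat',c1([(611,88),(710,84),(732,316),(635,322)]),4)
show('tray',c3([(148,95),(243,96),(242,303),(147,303)]),20)
show('white',c1([(66,98),(103,98),(104,170),(65,172),]),47)
show('whiteball',c1([(85,189)]),26)
show('orange',c1([(168,122),(206,124),(204,198),(165,196)]),47)
show('oball',c1([(189,107)]),26)
show('red',c1([(361,88),(398,87),(400,160),(361,160)]),47)
show('rball',c1([(380,177)]),26)
show('blueball',c1([(588,125)]),109)
show('jar',c3([(277,330)]),100)
show('bowl',c1([(582,337)]),50)
show('dish',c3([(76,114)]),22)
show('scene green top',c2([(347,310),(418,346),(408,382),(333,345)]),47,'scene')
show('scene gball',c2([(323,322)]),26,'scene')
show('scene brush',c2([(282,203),(405,265)]),168,'scene')
show('scene bridge',c2([(268,222),(284,200),(470,283),(462,305)]),156,'scene')
show('scene mat',c2([(95,393),(335,500),(265,608),(22,480)]),4,'scene')
show('dec',c3([(269,465)]),42);show('dec',c1([(190,325),(408,345)]),42)
E
```

```text
lane [[623, 314], [637, -335], [481, -334], [468, 309]] mean [552. -11.]
stripe [[575, 314], [518, 312], [587, -336], [530, -335]] mean [552. -11.]
bridge [[658, -142], [659, -190], [453, -192], [452, -148]] mean [ 556. -168.]
brush bristle end/ferrule/handle end [[616, -172], [556, -172], [456, -170]] mean [ 543. -171.]
mat [[630, -343], [638, -464], [363, -484], [354, -368]] mean [ 497. -414.]
tray [[579, 459], [579, 358], [362, 351], [360, 450]] mean [470. 404.]
white [[597, 291], [597, 249], [514, 245], [512, 289]] mean [555. 269.]
whiteball [[496, 269]] mean [496. 269.]
orange [[571, 174], [569, 131], [484, 132], [486, 176]] mean [527. 153.]
oball [[593, 152]] mean [593. 152.]
red [[614, -44], [616, -86], [531, -89], [531, -44]] mean [573. -66.]
rball [[515, -68]] mean [515. -68.]
blueball [[563, -290]] mean [ 563. -290.]
jar [[330, 303]] mean [330. 303.]
bowl [[334, -295]] mean [ 334. -295.]
dish [[558, 534]] mean [558. 534.]
scene green top [[533, -170], [618, -169], [633, -211], [546, -214]] mean [ 582. -191.]
scene gball [[511, -183]] mean [ 511. -183.]
scene brush [[460, -174], [605, -176]] mean [ 533. -175.]
scene bridge [[457, -193], [453, -160], [662, -152], [669, -179]] mean [ 560. -171.]
scene mat [[359, -369], [631, -336], [640, -459], [368, -483]] mean [ 499. -412.]
dec [[196, 315]] mean [196. 315.]
dec [[341, 145], [323, -99]] mean [332.  23.]
```

```bash
cat >> h.py <<'E'
def down(phi,tilt=0):
    # tool x down, tool z horizontal at world angle phi
    z=np.array([np.cos(phi),np.sin(phi),0]); x=np.array([0,0,-1.]); y=np.cross(z,x)
    return R.from_matrix(np.c_[x,y,z])
def to(target,phi):
    d,w=rel(target,down(phi)); print('d',d.round(1),'w',w.round(3),'n',max(np.abs(d).max()/62.5,np.linalg.norm(w)/.187).round(1))
E
python3 - <<'E'
from h import *
p,r,s=pose(); print(p.round(1)); print(r.as_matrix().round(3))
for ph in (np.pi/2,-np.pi/2): to((542,-171,260),ph)
E
```

```text
[249.5 572.8 239.1]
[[-0.    -0.917  0.399]
 [-0.001  0.399  0.917]
 [-1.     0.    -0.001]]
d [ -20.4 -565.2 -565.2] w [-0.411 -0.001 -0.   ] n 9.0
d [ -20.4 -565.2 -565.2] w [ 2.731e+00 -0.000e+00  1.000e-03] n 14.6
```

Call:
{"api": "step_arm", "payload": {"rows": [[-25,0,0,-0.137,0,0],[-25,0,0,-0.137,0,0],[-25,0,0,-0.137,0,0]], "grip": 60}}

```text
t: 0.48
eef_pos: [249.1, 572.2, 312.9]
tcp_rot: [2.614, 1.563, -2.087]
ft_force: [-0.1, 0.3, 0.1]
opening: 0.742
```

```bash
python3 - <<'E'
from h import *
to((542,-171,260),np.pi/2); print(env.state()['joints'].round(2))
E
```

```text
d [  56.7 -284.3 -746.2] w [ 0.012 -0.007 -0.004] n 11.9
[ 1.05  0.43  1.46 -0.    1.26 -0.53]
```

Call:
{"api": "step_arm", "payload": {"rows": [[0,-45,-40,0,0,0],[0,-45,-50,0,0,0],[0,-45,-58,0,0,0],[0,-45,-60,0,0,0],[0,-45,-60,0,0,0],[0,-30,-60,0,0,0],[0,-20,-60,0,0,0],[0,-10,-60,0,0,0]]}}

```text
t: 1.48
eef_pos: [516.7, 162.6, 313.4]
tcp_rot: [2.405, 1.564, -2.286]
ft_force: [0.6, -0.1, 0.2]
opening: 0.633
```

```bash
python3 - <<'E'
from h import *
to((542,-171,260),np.pi/2); print(env.state()['joints'].round(2))
E
```

```text
d [  55.1  -18.4 -333.8] w [ 0.021 -0.005 -0.005] n 5.3
[ 0.19  0.3   1.66 -0.    1.19 -1.41]
```

Call:
{"api": "step_arm", "payload": {"rows": [[0,-4,-60,0,0,0],[0,-4,-60,0,0,0],[0,-4,-60,0.007,0,0],[0,-4,-60,0.007,0,0],[10,-2,-60,0.007,0,0],[20,0,-30,0,0,0],[20,0,-10,0,0,0]]}}

```text
t: 2.35
eef_pos: [538.7, -192.1, 263.4]
tcp_rot: [2.507, 1.563, -2.211]
ft_force: [0.3, -0.4, -0.0]
opening: 0.632
```

```bash
python3 - <<'E'
from h import *
to((542,-171,184),np.pi/2); print(env.state()['joints'].round(2))
crop("raw_a1.png","a1.png") if 0 else grab("scene","a1.png",(200,200,340,340),4)
E
```

```text
d [79.2 -3.5 21.6] w [-0.005 -0.006 -0.005] n 1.3
[-0.45  0.39  1.66 -0.01  1.09 -2.02]
```

View pics/a1.png

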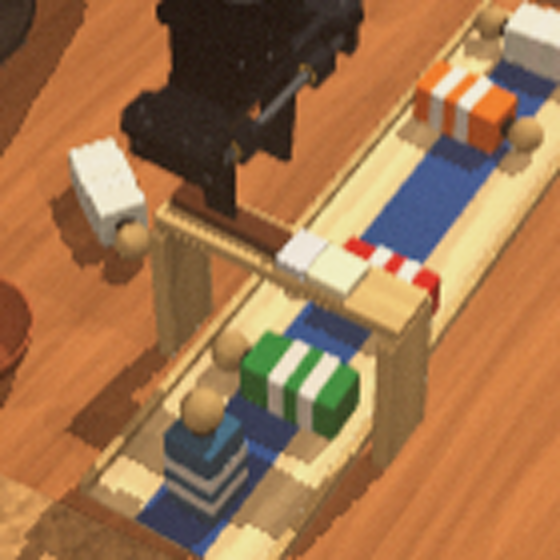

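Call:
{"api": "step_arm", "payload": {"rows": [[0,-3,21,0,0,0],[30,0,0,0,-0.006,-0.005],[30,0,0,0,0,0],[15,0,0,0,0,0],[0,0,0,0,0,0]]}}

```text
t: 3.02
eef_pos: [542.3, -164.8, 186.5]
tcp_rot: [0.366, 1.569, 1.934]
ft_force: [-0.6, -0.2, 0.3]
opening: 0.63
```

```bash
python3 - <<'E'
from h import *
to((542,-171,184),np.pi/2); print(w2p("top",[[542,-171,168]]))
grab("scene","a2.png",(200,200,340,340),4)
E
```

```text
d [ 2.5  0.3 -6.2] w [-0.002  0.001 -0.   ] n 0.1
[[352.77804894 173.48392329]]
```

View pics/a2.png

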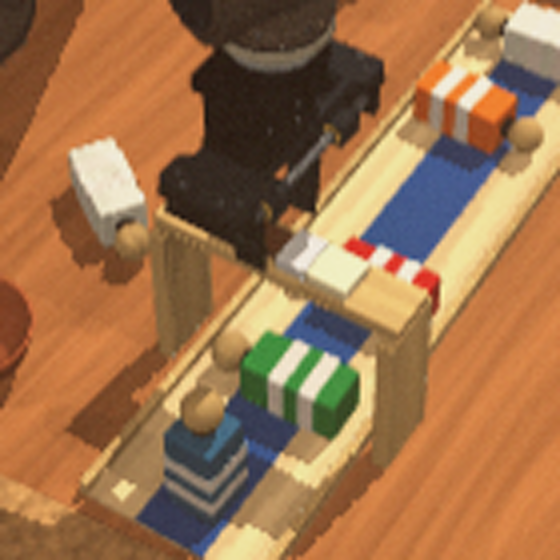

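Call:
{"api": "step_arm", "payload": {"rows": [[2,3,-6,0,0,0],[0,0,0,0,0,0]]}}

```text
t: 3.32
eef_pos: [540.0, -171.4, 186.9]
tcp_rot: [-1.681, 1.568, -0.111]
ft_force: [-0.1, -0.7, 0.5]
opening: 0.63
```

Call:
{"api": "step_arm", "payload": {"rows": [[0,0,0,0,0,0],[0,0,0,0,0,0],[0,0,0,0,0,0],[0,0,0,0,0,0],[0,0,0,0,0,0],[0,0,0,0,0,0]], "grip": 10}}

```text
t: 4.08
eef_pos: [540.2, -171.8, 187.8]
tcp_rot: [-1.768, 1.566, -0.199]
ft_force: [-1.1, 0.4, -0.1]
opening: 0.226
```

Call:
{"api": "step_arm", "payload": {"rows": [[0,0,0,0,0,0],[0,0,0,0,0,0],[4,0,0,0,0,0],[2,0,0,0,0,0]], "grip": 40}}

```text
t: 4.58
eef_pos: [540.2, -171.7, 181.3]
tcp_rot: [-1.758, 1.566, -0.19]
ft_force: [-0.3, 0.3, -1.0]
opening: 0.42
```

Call:
{"api": "step_arm", "payload": {"rows": [[0,0,0,0,0,0],[0,0,0,0,0,0],[0,0,0,0,0,0],[0,0,0,0,0,0],[0,0,0,0,0,0]], "grip": 10}}

```text
t: 5.2
eef_pos: [540.4, -170.7, 183.3]
tcp_rot: [-1.488, 1.565, 0.081]
ft_force: [0.9, 0.1, -1.0]
opening: 0.232
```

Call:
{"api": "step_arm", "payload": {"rows": [[-30,0,0,0,0,0],[-40,0,0,0,0,0],[-20,0,20,0,0,0],[0,0,45,0,0,0],[0,0,55,0,0,0],[0,0,55,0,0,0],[0,0,55,0,0,0],[0,0,55,0,0,0]]}}

```text
t: 6.2
eef_pos: [541.3, 118.4, 274.0]
tcp_rot: [-1.255, 1.568, 0.306]
ft_force: [-0.0, -0.2, -0.3]
opening: 0.23
```

```bash
python3 - <<'E'
from h import *
to((474,404,200),np.pi/2); 
grab("scene","a3.png",(200,80,420,340),3); print(env.state()['opening'])
E
```

```text
d [ 74.1  70.3 284.8] w [-0.01   0.001  0.003] n 4.6
0.2338798593635953
```

View pics/a3.png

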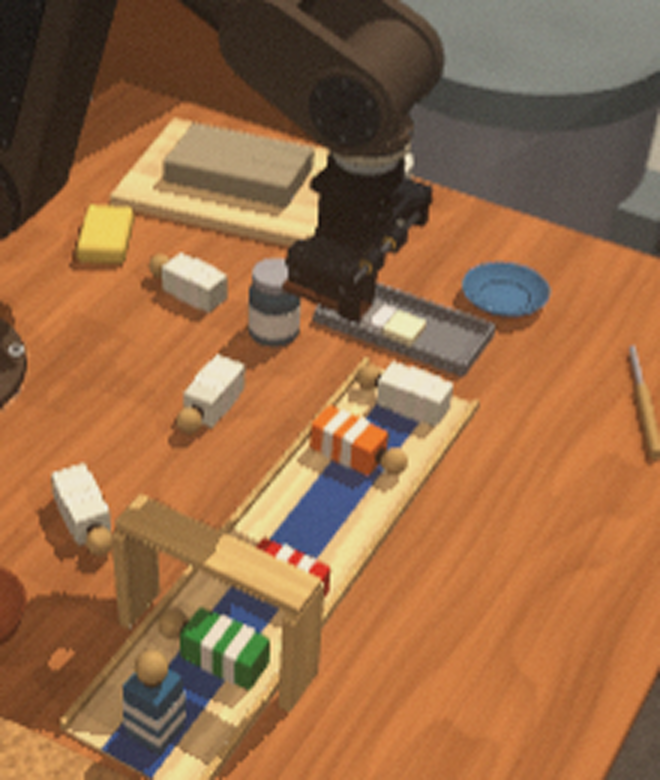

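Brush is held level (bristles near (400,322) in the crop). Move on to above the tray.

Call:
{"api": "step_arm", "payload": {"rows": [[0,12,55,0,0,0],[0,14,55,0,0,0],[0,14,55,0,0,0],[10,14,55,0,0,0],[20,10,35,0,0,0],[30,3,10,0,0,0],[20,0,0,0,0,0],[0,0,0,0,0,0]]}}

```text
t: 7.25
eef_pos: [473.2, 399.0, 189.4]
tcp_rot: [-0.826, 1.569, 0.741]
ft_force: [0.4, 0.1, -0.1]
opening: 0.231
```

```bash
python3 - <<'E'
from h import *
to((474,404,34),np.pi/2+0.02)
E
```

```text
d [155.4  -0.6   4.8] w [-0.024  0.001  0.001] n 2.5
```

Call:
{"api": "step_arm", "payload": {"rows": [[40,0,4,-0.02,0,0],[40,0,0,0,0,0],[40,0,0,0,0,0],[20,0,0,0,0,0],[10,0,0,0,0,0],[2,0,0,0,0,0],[0,0,0,0,0,0]]}}

```text
t: 8.12
eef_pos: [478.4, 404.2, 39.7]
tcp_rot: [-0.985, 1.559, 0.6]
ft_force: [0.6, 0.7, -0.7]
opening: 0.227
```

```bash
python3 - <<'E'
from h import *
to((474,404,33),np.pi/2+0.02)
grab("scene","a4.png",(240,80,420,240),4); print(env.state()['opening'])
E
```

```text
d [ 6.7  4.5 -0.1] w [-0.006  0.006  0.01 ] n 0.1
0.2285800678865118
```

View pics/a4.png

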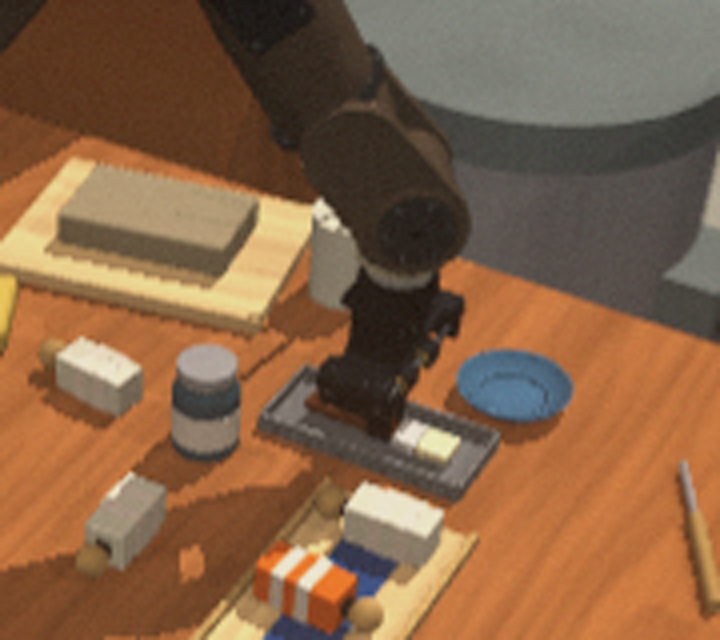

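Call:
{"api": "step_arm", "payload": {"rows": [[3,4,0,0,0.006,0.01],[4,0,0,0,0,0],[0,0,0,0,0,0]]}}

```text
t: 8.55
eef_pos: [474.6, 404.6, 33.8]
tcp_rot: [-0.639, 1.569, 0.946]
ft_force: [0.1, 0.2, -0.6]
opening: 0.228
```

Call:
{"api": "step_arm", "payload": {"rows": [[0,0,0,0,0,0],[0,0,0,0,0,0],[0,0,0,0,0,0],[-20,0,0,0,0,0],[-40,0,0,0,0,0],[-50,0,0,0,0,0],[-50,0,0,0,0,0]], "grip": 48}}

```text
t: 9.43
eef_pos: [473.6, 403.7, 199.2]
tcp_rot: [1.947, 1.568, -2.752]
ft_force: [0.1, 0.2, 0.1]
opening: 0.501
```

```bash
python3 - <<'E'
from h import *
to((556,-169,250),np.pi/2+0.02)
grab("scene","a5.png",(240,80,420,240),4); print(env.state()['opening'])
E
```

```text
d [ -50.4  -74.3 -573.8] w [-0.006 -0.001 -0.003] n 9.2
0.5065505158484944
```

View pics/a5.png

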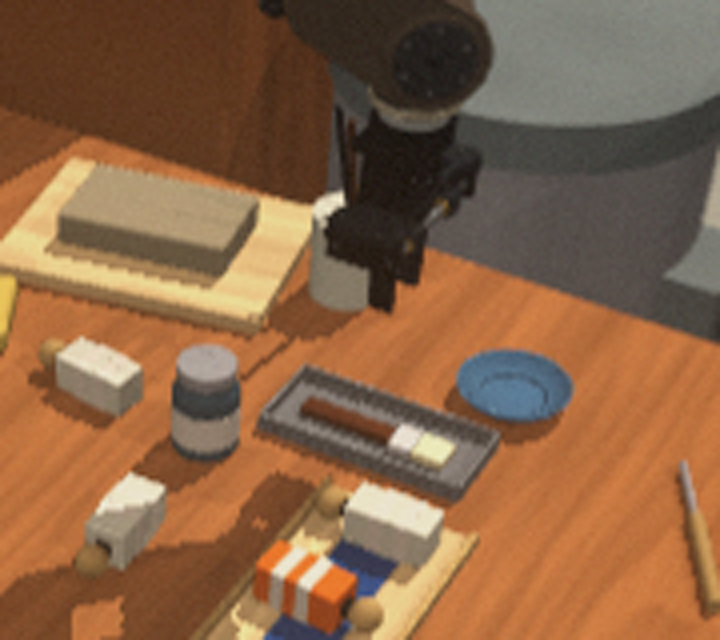

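Call:
{"api": "step_arm", "payload": {"rows": [[-20,-5,-45,0,0,0],[-20,-10,-58,0,0,0],[-10,-10,-58,0,0,0],[0,-10,-58,0,0,0],[0,-10,-58,0,0,0],[0,-10,-58,0,0,0],[0,-10,-58,0,0,0],[0,-10,-58,0,0,0]], "grip": 80}}

```text
t: 10.48
eef_pos: [557.8, -55.1, 268.9]
tcp_rot: [-1.253, 1.547, 0.338]
ft_force: [1.0, 0.9, 0.4]
opening: 0.84
```

```bash
python3 - <<'E'
from h import *
to((556,-169,250),np.pi/2+0.02)
grab("top","a6.png",(310,120,430,250),4.5)
E
```

```text
d [  18.     4.6 -114. ] w [0.001 0.007 0.023] n 1.8
```

View pics/a6.png

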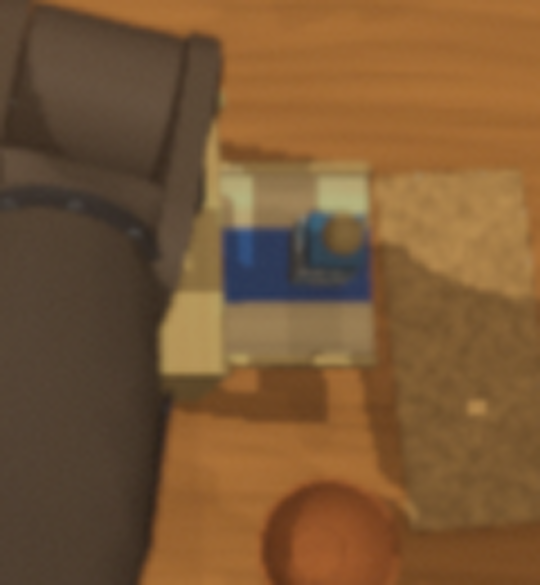

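Call:
{"api": "step_arm", "payload": {"rows": [[0,3,-40,0,0.007,0.015],[0,1,-40,0,0,0.008],[0,0,-25,0,0,0],[0,0,0,0,0,0]]}}

```text
t: 11.02
eef_pos: [555.7, -171.3, 272.9]
tcp_rot: [-2.324, 1.566, -0.739]
ft_force: [-0.2, 0.3, -0.1]
opening: 0.84
```

```bash
python3 - <<'E'
from h import *
to((557,-169,155),np.pi/2+0.02)
grab("scene","a7.png",(200,160,340,340),4)
E
```

```text
d [117.9  -0.9   2.6] w [-0.006 -0.003  0.004] n 1.9
```

View pics/a7.png

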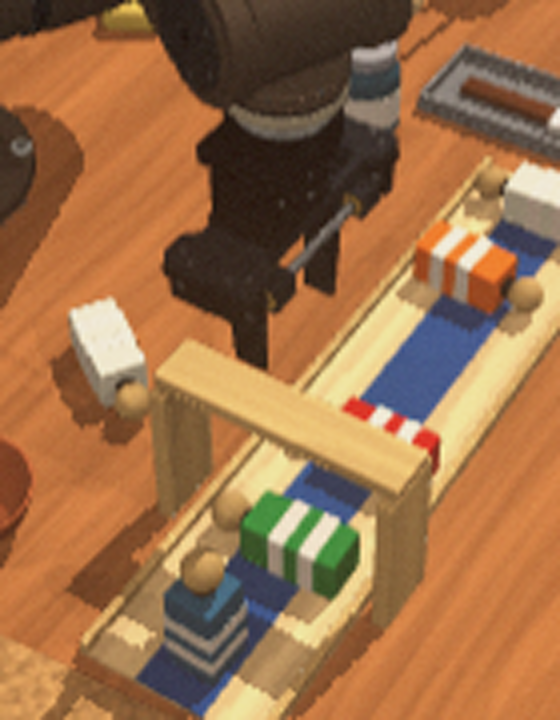

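Call:
{"api": "step_arm", "payload": {"rows": [[40,0,2,0,0,0],[40,0,0,0,0,0],[25,0,0,0,0,0],[8,0,0,0,0,0],[0,0,0,0,0,0]]}}

```text
t: 11.7
eef_pos: [557.1, -163.5, 161.1]
tcp_rot: [-2.064, 1.561, -0.474]
ft_force: [0.8, 0.4, 0.6]
opening: 0.843
```

```bash
python3 - <<'E'
from h import *
to((557,-169,155),np.pi/2+0.02)
grab("scene","a8.png",(200,160,340,340),4)
E
```

```text
d [ 6.1  0.2 -5.4] w [-0.001 -0.005  0.009] n 0.1
```

View pics/a8.png

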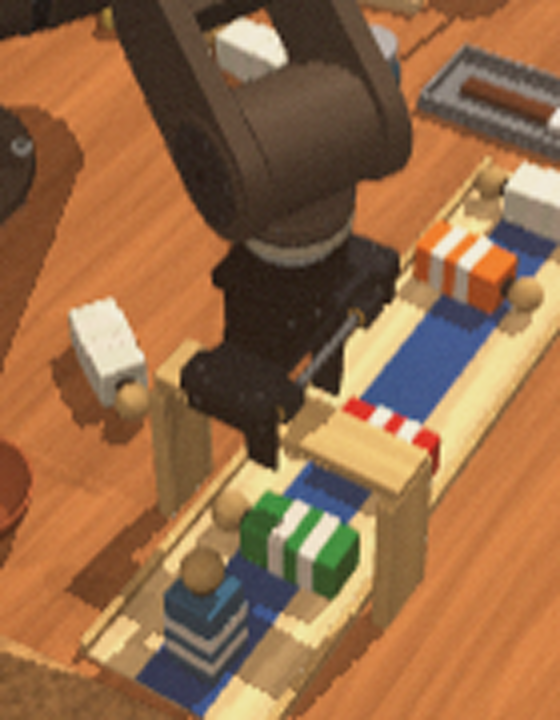

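Call:
{"api": "step_arm", "payload": {"rows": [[4,0,-5,0,-0.005,0.009],[2,0,0,0,0,0],[0,0,0,0,0,0]]}}

```text
t: 12.12
eef_pos: [558.1, -169.2, 157.4]
tcp_rot: [-1.907, 1.568, -0.317]
ft_force: [0.3, -0.3, 0.2]
opening: 0.838
```

Call:
{"api": "step_arm", "payload": {"rows": [[0,0,0,0,0,0],[0,0,0,0,0,0],[0,0,0,0,0,0],[0,0,0,0,0,0],[0,0,0,0,0,0],[0,0,0,0,0,0]], "grip": 30}}

```text
t: 12.88
eef_pos: [558.1, -169.2, 157.7]
tcp_rot: [-1.9, 1.568, -0.311]
ft_force: [0.4, 0.4, -0.3]
opening: 0.472
```

Call:
{"api": "step_arm", "payload": {"rows": [[-15,0,0,0,0,0],[-20,0,0,0,0,0],[-20,0,0,0,0,0],[0,0,0,0,0,0]]}}

```text
t: 13.38
eef_pos: [557.5, -169.0, 215.7]
tcp_rot: [-1.883, 1.569, -0.293]
ft_force: [-0.3, -0.4, -4.1]
opening: 0.47
```

```bash
python3 - <<'E'
from h import *
to((557,-169,155),np.pi/2+0.02)
grab("scene","a9.png",(200,140,340,340),4);print(env.state()['joints'].round(2))
E
```

```text
d [60.7  0.6  0.1] w [-0.001 -0.001  0.002] n 1.0
[-0.41  0.46  1.7   0.    0.99 -2.  ]
```

View pics/a9.png

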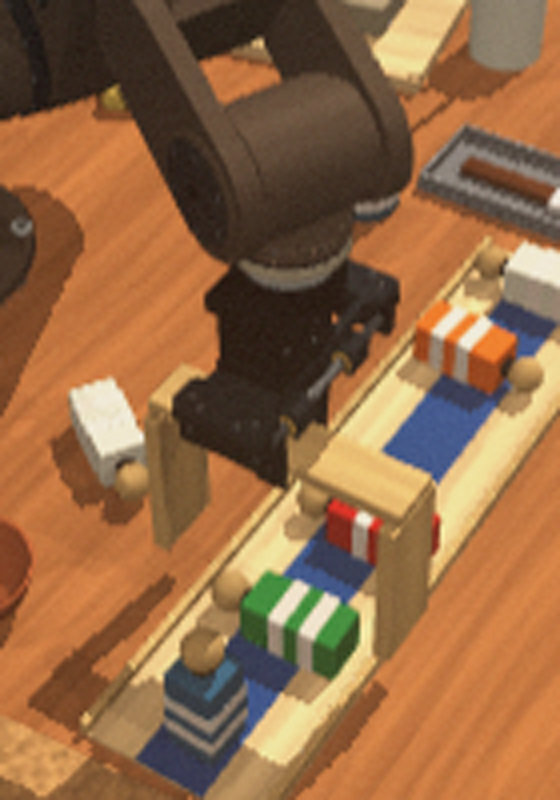

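Call:
{"api": "step_arm", "payload": {"rows": [[-40,0,0,0,0,0],[-40,0,0,0,0,0],[-30,0,0,0,0,0],[0,0,-20,0,0,0],[0,10,-40,0,0,0],[0,15,-50,0,0,0],[0,15,-50,0,0,0],[0,10,-40,0,0,0]]}}

```text
t: 14.42
eef_pos: [507.4, -376.1, 314.9]
tcp_rot: [1.013, 1.555, 2.607]
ft_force: [1.2, 0.8, -3.0]
opening: 0.468
```

```bash
python3 - <<'E'
from h import *
to((497,-414,200),np.pi/2+0.09);print(env.state()['joints'].round(2))
E
```

```text
d [114.7   9.7 -38.7] w [-0.067  0.009 -0.013] n 1.8
[-0.74  0.45  1.43 -0.    1.28 -2.33]
```

Call:
{"api": "step_arm", "payload": {"rows": [[0,6,-20,-0.067,0.009,-0.013],[0,3,-10,0,0,0],[0,0,0,0,0,0]]}}

```text
t: 14.8
eef_pos: [496.5, -411.7, 307.8]
tcp_rot: [0.799, 1.562, 2.454]
ft_force: [0.4, 0.9, -3.6]
opening: 0.47
```

```bash
python3 - <<'E'
from h import *
to((497,-414,200),np.pi/2+0.09);print(env.state()['joints'].round(2))
grab("scene","b1.png",(100,160,340,390),3)
E
```

```text
d [107.8  -1.1  -3. ] w [-0.005  0.006 -0.007] n 1.7
[-0.79  0.47  1.41 -0.    1.27 -2.45]
```

View pics/b1.png

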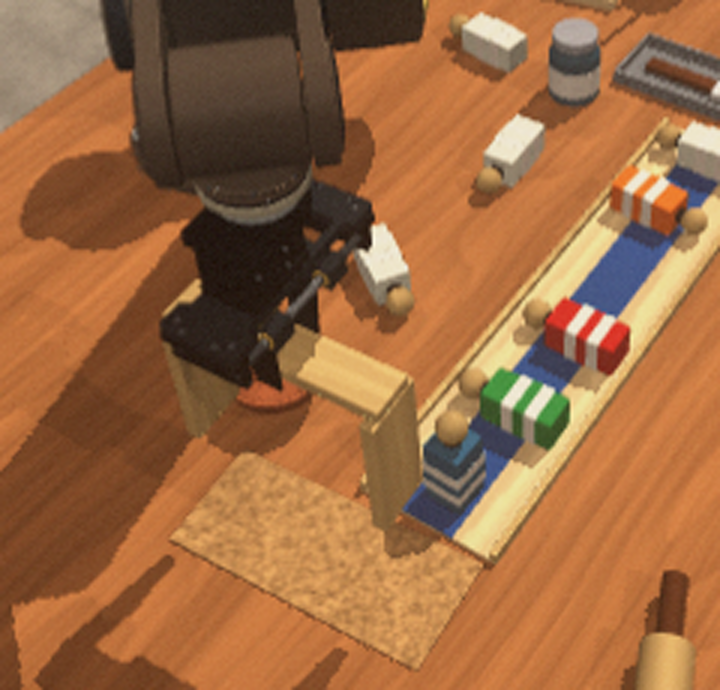

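Call:
{"api": "step_arm", "payload": {"rows": [[35,0,-2,-0.005,0.006,-0.007],[35,0,0,0,0,0],[35,0,0,0,0,0],[15,0,0,0,0,0],[10,0,0,0,0,0],[0,0,0,0,0,0]]}}

```text
t: 15.6
eef_pos: [499.6, -409.0, 175.9]
tcp_rot: [-2.024, 1.568, -0.361]
ft_force: [0.5, -0.4, -3.2]
opening: 0.47
```

```bash
python3 - <<'E'
from h import *
to((497,-414,163),np.pi/2+0.09);print(env.state()['joints'].round(2))
grab("scene","b2.png",(100,160,340,390),3)
E
```

```text
d [12.9  3.1 -4.7] w [ 0.002 -0.001  0.003] n 0.2
[-0.79  0.58  1.57  0.    0.98 -2.45]
```

View pics/b2.png

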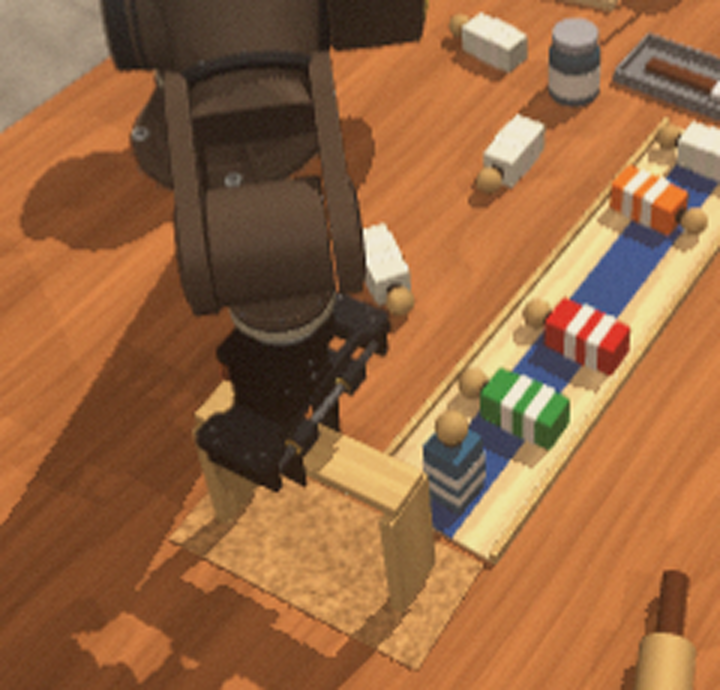

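Call:
{"api": "step_arm", "payload": {"rows": [[5,2,-5,0,0,0],[6,0,0,0,0,0],[4,0,0,0,0,0],[0,0,0,0,0,0]]}}

```text
t: 16.15
eef_pos: [498.6, -415.5, 162.6]
tcp_rot: [-2.287, 1.564, -0.624]
ft_force: [0.3, 0.1, -3.3]
opening: 0.472
```

Call:
{"api": "step_arm", "payload": {"rows": [[2,0,0,0,0,0],[0,0,0,0,0,0]]}}

```text
t: 16.4
eef_pos: [498.8, -415.9, 161.9]
tcp_rot: [-2.332, 1.562, -0.669]
ft_force: [-0.4, -0.1, -2.4]
opening: 0.471
```

Call:
{"api": "step_arm", "payload": {"rows": [[0,0,0,0,0,0],[0,0,0,0,0,0],[0,0,0,0,0,0],[0,0,0,0,0,0]], "grip": 80}}

```text
t: 16.9
eef_pos: [499.3, -416.2, 162.5]
tcp_rot: [-2.357, 1.56, -0.694]
ft_force: [-0.6, 0.2, -0.1]
opening: 0.814
```

```bash
python3 - <<'E'
from h import *
grab("scene","b3.png",(100,160,340,390),3)
E
```

```text
(no output)
```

View pics/b3.png

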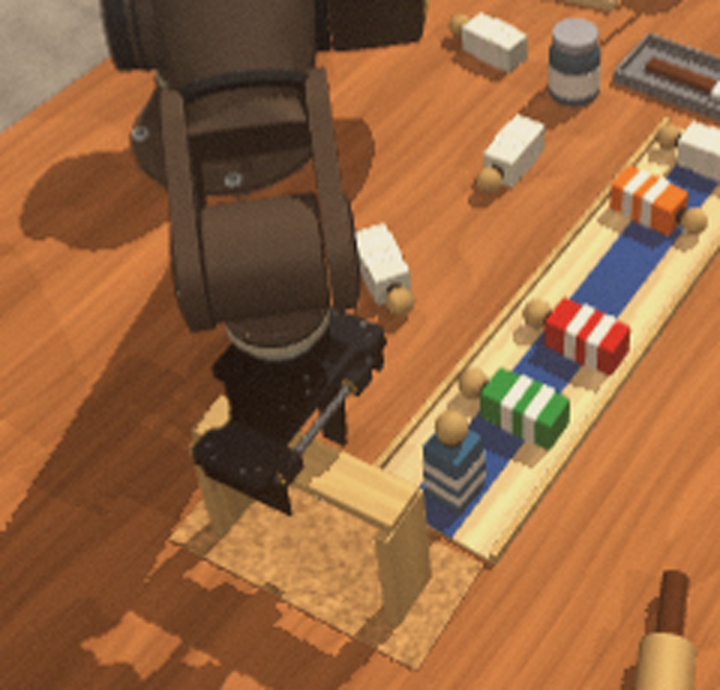

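Call:
{"api": "step_arm", "payload": {"rows": [[-20,0,0,0,0,0],[-40,0,0,0,0,0],[-50,0,0,0,0,0],[-50,0,0,0,0,0],[0,0,0,0,0,0]]}}

```text
t: 17.58
eef_pos: [497.9, -415.0, 326.8]
tcp_rot: [-2.339, 1.562, -0.676]
ft_force: [0.1, -0.7, -0.6]
opening: 0.837
```

```bash
python3 - <<'E'
from h import *
grab("scene","b4.png",(140,180,340,390),3);grab("top","b5.png",(190,130,450,260),3)
E
```

```text
(no output)
```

View pics/b4.png

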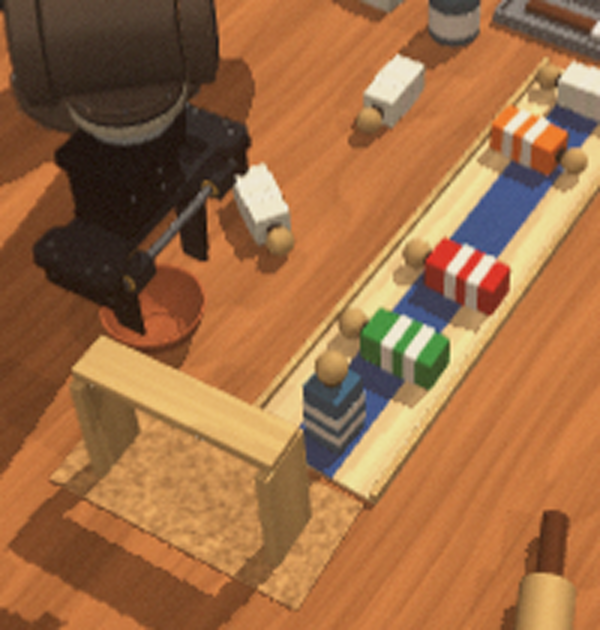

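View pics/b5.png

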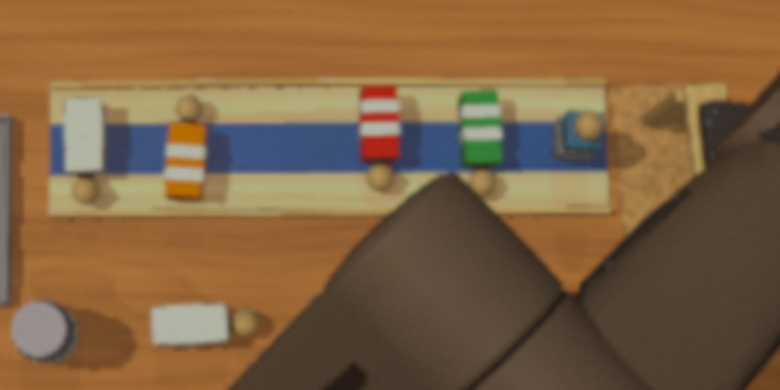

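```bash
python3 - <<'E'
from h import *
def c1(p): return (np.array(p,float)+.5)/3-.5+[190,130]
print(p2w('top',c1([(460,92),(499,91),(503,163),(463,165),(482,181)]),[47]*4+[26]).round())
to((508,-184,200),np.pi/2+0.05)
E
```

```text
[[ 611. -157.   47.]
 [ 614. -202.   47.]
 [ 530. -206.   47.]
 [ 527. -160.   47.]
 [ 513. -185.   26.]]
d [122.4 -31.6 228.5] w [ 0.042 -0.001  0.003] n 3.7
```

```bash
cat >> h.py <<'E'
def tilted(phi,t): # t>0: tool body leans to -x
    return R.from_euler('y',-t)*down(phi)
def tog(g,phi,t=0):
    Rt=tilted(phi,t); tgt=np.array(g,float)-6*Rt.as_matrix()[:,0]
    d,w=rel(tgt,Rt); p,r,s=pose()
    print('d',d.round(1),'w',w.round(3),'| grasp now',(p+6*r.as_matrix()[:,0]).round(1),'| world d',(tgt-p).round(1),'j',s['joints'].round(2),'open',round(s['opening']*95.1,1))
E
python3 - <<'E'
from h import *
tog((510,-184,200),np.pi/2+0.042,0.3)
E
```

```text
d [116.7 -31.9 228.5] w [ 0.05   0.019 -0.297] | grasp now [ 497.2 -414.3  316.6] | world d [  11.1  230.3 -116.9] j [-0.8   0.46  1.39  0.    1.29 -2.46] open 79.7
```

Call:
{"api": "step_arm", "payload": {"rows": [[0,-8,40,0.01,0,0],[0,-8,55,0.01,0,0],[0,-8,55,0.02,0.01,0],[0,-8,50,0.01,0.01,-0.1],[20,0,22,0,0,-0.1],[30,10,0,0,0,-0.1],[0,0,0,0,0,0]], "grip": 52}}

```text
t: 18.55
eef_pos: [508.9, -182.8, 258.1]
tcp_rot: [-1.608, 1.274, 0.003]
ft_force: [-0.2, -0.8, 1.1]
opening: 0.549
```

```bash
python3 - <<'E'
from h import *
tog((510,-184,120),np.pi/2+0.042,0.3)
E
```

```text
d [126.4  39.4   0.3] w [-0.002  0.001 -0.004] | grasp now [ 510.7 -182.8  252.4] | world d [  -0.7   -1.2 -132.4] j [-0.54  0.27  1.91  0.23  0.72 -2.3 ] open 52.2
```

Call:
{"api": "step_arm", "payload": {"rows": [[42,13,0,0,0,0],[42,13,0,0,0,0],[42,13,0,0,0,0],[0,0,0,0,0,0]]}}

```text
t: 19.05
eef_pos: [512.0, -186.3, 125.0]
tcp_rot: [-1.602, 1.278, 0.009]
ft_force: [-0.2, -0.3, 0.0]
opening: 0.545
```

```bash
python3 - <<'E'
from h import *
tog((510,-184,30),np.pi/2+0.042,0.3)
grab("scene","b6.png",(180,200,340,340),4.5);
E
```

```text
d [84.4 29.3  3.2] w [-0.002  0.003 -0.008] | grasp now [ 513.7 -186.3  119.3] | world d [ -3.8   2.3 -89.3] j [-0.54  0.47  2.04  0.39  0.41 -2.49] open 51.8
```

View pics/b6.png

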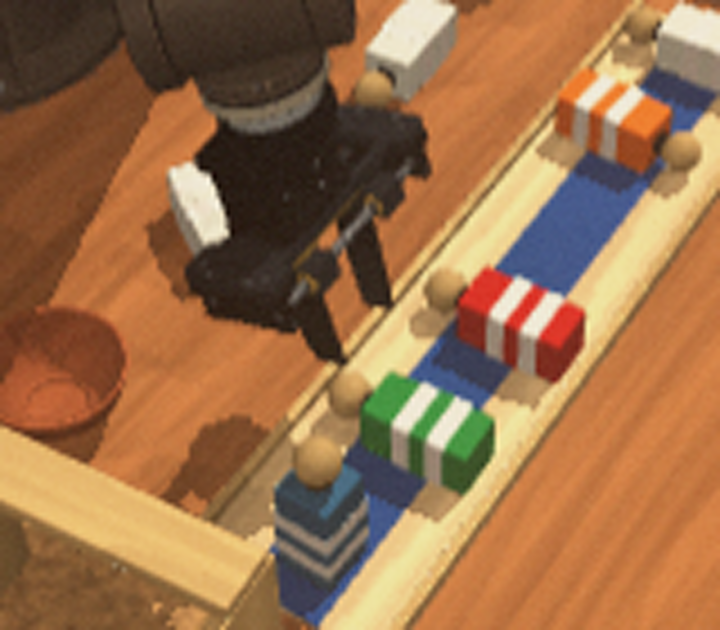

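Call:
{"api": "step_arm", "payload": {"rows": [[0,0,0,0,0,0.14],[0,0,0,0,0,0]]}}

```text
t: 19.35
eef_pos: [514.5, -188.2, 130.8]
tcp_rot: [-1.665, 1.416, -0.055]
ft_force: [-0.8, 1.4, -1.0]
opening: 0.549
```

```bash
python3 - <<'E'
from h import *
tog((510,-184,30),np.pi/2+0.042,0.15)
E
```

```text
d [92.9 19.8  5.8] w [-0.002 -0.009  0.004] | grasp now [ 515.5 -188.2  124.9] | world d [ -5.4   4.2 -94.9] j [-0.5   0.49  1.95  0.12  0.57 -2.21] open 52.2
```

Call:
{"api": "step_arm", "payload": {"rows": [[25,7,5,0,-0.009,0],[25,6,0,0,0,0],[20,4,0,0,0,0],[0,0,0,0,0,0]]}}

```text
t: 19.85
eef_pos: [511.2, -184.4, 63.9]
tcp_rot: [-1.616, 1.399, -0.003]
ft_force: [-0.0, 0.4, -0.2]
opening: 0.546
```

```bash
python3 - <<'E'
from h import *
tog((510,-184,29),np.pi/2+0.042,0.15)
grab("scene","b7.png",(180,200,340,340),4.5);
E
```

```text
d [28.2  7.   0.7] w [ 0.001 -0.001  0.022] | grasp now [ 512.3 -184.4   58. ] | world d [ -2.1   0.4 -29. ] j [-0.51  0.59  2.02  0.22  0.39 -2.32] open 51.9
```

View pics/b7.png

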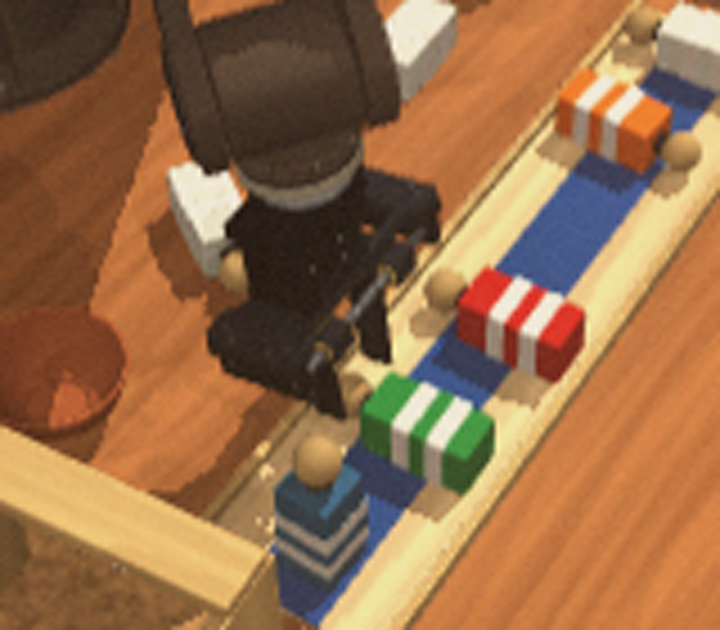

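Call:
{"api": "step_arm", "payload": {"rows": [[14,4,0,0,0,0.02],[10,2,0,0,0,0],[3,0,0,0,0,0],[0,0,0,0,0,0]]}}

```text
t: 20.4
eef_pos: [511.1, -185.4, 37.7]
tcp_rot: [-1.636, 1.415, -0.022]
ft_force: [-0.4, 0.4, -0.3]
opening: 0.547
```

```bash
python3 - <<'E'
from h import *
tog((510,-184,29),np.pi/2+0.042,0.15);print(env.state()['ft_force'])
E
```

```text
d [2.4 2.3 1.6] w [ 0.001 -0.004  0.006] | grasp now [ 512.  -185.5   31.8] | world d [-2.   1.4 -2.8] j [-0.5   0.64  2.02  0.21  0.35 -2.31] open 52.0
[-0.42877405  0.39453773 -0.2869077 ]
```

Close on the ball.

Call:
{"api": "step_arm", "payload": {"rows": [[3,2,1,0,0,0],[0,0,0,0,0,0],[0,0,0,0,0,0],[0,0,0,0,0,0],[0,0,0,0,0,0],[0,0,0,0,0,0]], "grip": 15}}

```text
t: 21.15
eef_pos: [509.6, -184.4, 34.5]
tcp_rot: [-1.637, 1.414, -0.023]
ft_force: [0.4, -0.2, -1.5]
opening: 0.323
```

```bash
python3 - <<'E'
from h import *
tog((510,-184,29),np.pi/2+0.042,0.15);print(env.state()['ft_force'])
grab("scene","b8.png",(180,200,340,340),4.5);
E
```

```text
d [-0.5  0.4  0.5] w [ 0.001 -0.004  0.006] | grasp now [ 510.5 -184.5   28.6] | world d [-0.5  0.4  0.4] j [-0.5   0.65  2.03  0.22  0.34 -2.32] open 30.7
[ 0.38619754 -0.16248797 -1.48555219]
```

View pics/b8.png

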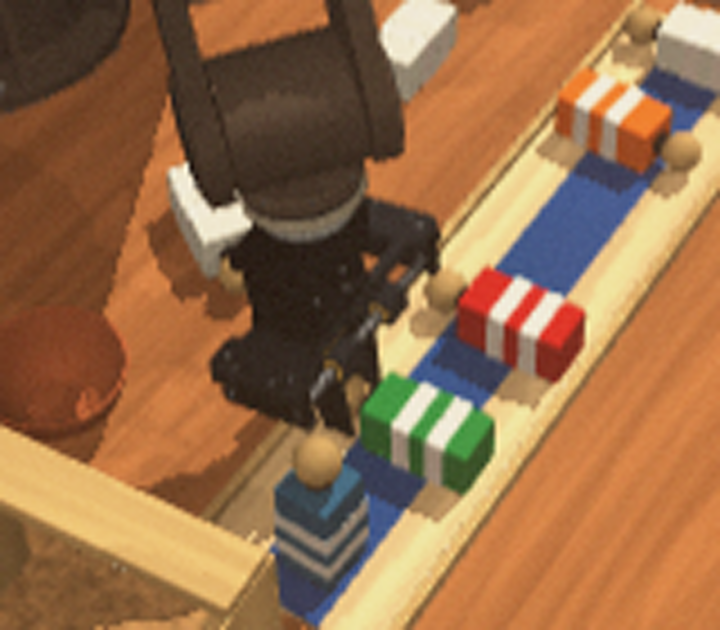

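Call:
{"api": "step_arm", "payload": {"rows": [[-15,-2,0,0,0,0],[-20,-3,0,0,0,0],[-20,-3,0,0,0,0],[-20,-3,0,0,0,0],[-20,-3,0,0,0,0.05],[-15,-2,0,0,0,0.05],[0,0,0,0,0,0.05],[0,0,0,0,0,0]]}}

```text
t: 22.2
eef_pos: [506.6, -183.1, 155.2]
tcp_rot: [3.137, 1.558, -1.535]
ft_force: [-0.3, -0.8, -3.1]
opening: 0.323
```

```bash
python3 - <<'E'
from h import *
tog((548,-184,125),np.pi/2+0.042,0);print(env.state()['ft_force'])
grab("scene","b9.png",(180,200,340,340),4.5);
E
```

```text
d [ 24.2 -41.3  -2.3] w [-0.001 -0.013 -0.   ] | grasp now [ 506.6 -183.2  149.2] | world d [ 41.4  -0.9 -24.2] j [-0.46  0.47  1.87 -0.02  0.8  -2.06] open 30.7
[-0.32643894 -0.83264736 -3.09837316]
```

View pics/b9.png

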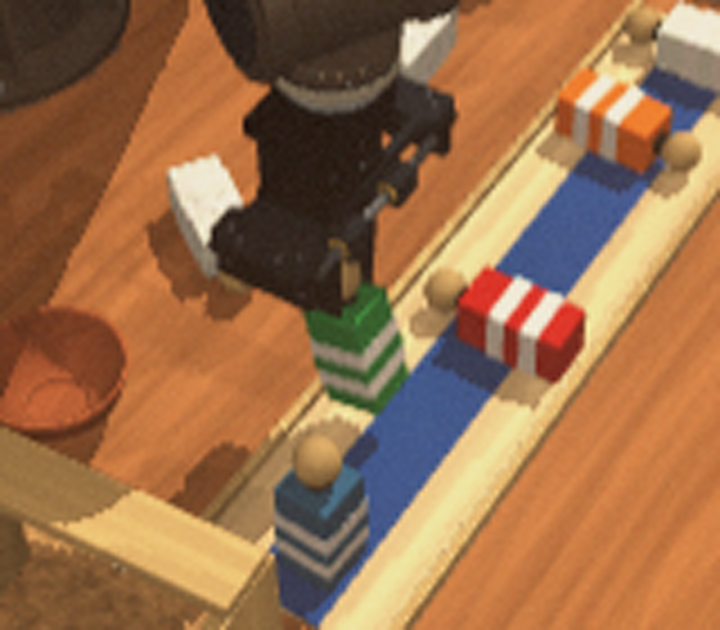

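Call:
{"api": "step_arm", "payload": {"rows": [[0,-15,0,0,-0.01,0],[0,-20,0,0,0,0],[5,-14,0,0,0,0],[10,0,0,0,0,0],[10,0,0,0,0,0],[0,0,0,0,0,0],[0,0,0,0,0,0]]}}

```text
t: 23.12
eef_pos: [556.7, -180.8, 127.2]
tcp_rot: [0.366, 1.57, 1.976]
ft_force: [-0.0, -0.1, -3.9]
opening: 0.324
```

```bash
python3 - <<'E'
from h import *
tog((555,-184,111),np.pi/2+0.042,0);print(env.state()['ft_force'])
grab("scene","c9.png",(180,200,340,340),4.5);
E
```

```text
d [10.2  1.8 -3.1] w [-0.003  0.001 -0.   ] | grasp now [ 556.7 -180.8  121.2] | world d [ -1.7  -3.2 -10.2] j [-0.43  0.57  1.77  0.    0.8  -2.04] open 30.8
[-0.01513926 -0.06888636 -3.88990349]
```

View pics/c9.png

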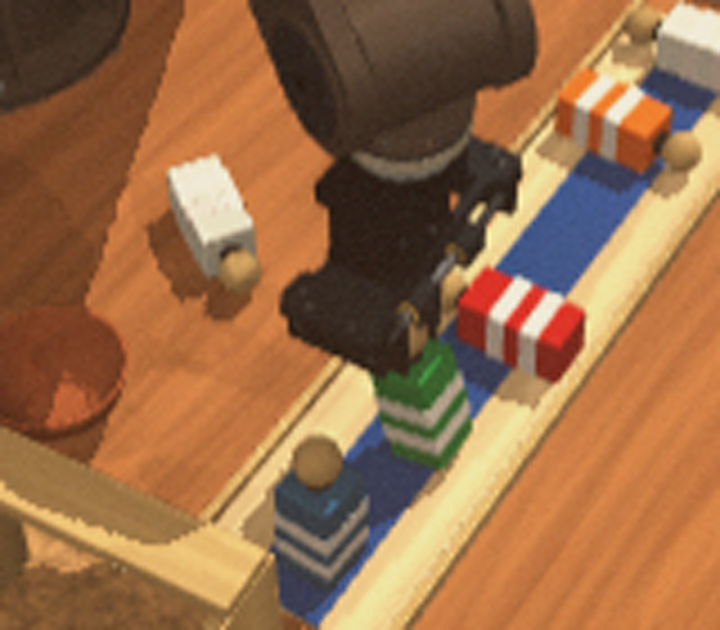

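Call:
{"api": "step_arm", "payload": {"rows": [[5,1,-3,0,0,0],[4,0,0,0,0,0],[2,0,0,0,0,0],[0,0,0,0,0,0]]}}

```text
t: 23.68
eef_pos: [558.7, -185.2, 121.4]
tcp_rot: [-1.912, 1.56, -0.302]
ft_force: [-0.5, -1.1, -4.1]
opening: 0.322
```

```bash
python3 - <<'E'
from h import *
tog((555,-184,111),np.pi/2+0.042,0);print(env.state()['ft_force'])
E
```

```text
d [4.3 3.7 1.4] w [-0.003 -0.004  0.011] | grasp now [ 558.7 -185.3  115.4] | world d [-3.7  1.2 -4.4] j [-0.43  0.58  1.77  0.    0.78 -2.04] open 30.6
[-0.5166886  -1.0621681  -4.07328124]
```

Call:
{"api": "step_arm", "payload": {"rows": [[2,3,0,0,-0.004,0.011],[2,0,0,0,0,0],[0,0,0,0,0,0]]}}

```text
t: 24.05
eef_pos: [557.7, -186.1, 121.1]
tcp_rot: [-1.925, 1.564, -0.316]
ft_force: [0.4, -0.1, -3.0]
opening: 0.32
```

Call:
{"api": "step_arm", "payload": {"rows": [[2,0,0,0,0,0],[0,0,0,0,0,0]]}}

```text
t: 24.3
eef_pos: [558.7, -186.3, 121.0]
tcp_rot: [-1.904, 1.561, -0.295]
ft_force: [-0.8, 2.2, 1.6]
opening: 0.317
```

```bash
python3 - <<'E'
from h import *
tog((555,-184,111),np.pi/2+0.042,0);print(env.state()['ft_force'])
grab("scene","d1.png",(180,200,340,340),4.5);
E
```

```text
d [4.  3.7 2.4] w [-0.004 -0.003  0.01 ] | grasp now [ 558.8 -186.3  115. ] | world d [-3.7  2.3 -4. ] j [-0.43  0.58  1.77  0.    0.78 -2.04] open 30.1
[-0.84335969  2.22240643  1.58094695]
```

View pics/d1.png

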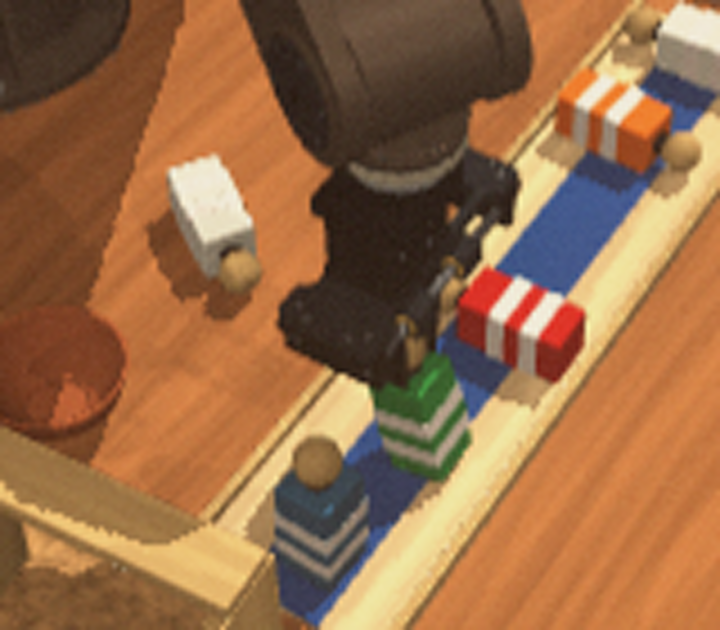

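Call:
{"api": "step_arm", "payload": {"rows": [[3,0,0,0,0,0],[3,0,0,0,0,0],[0,0,0,0,0,0]]}}

```text
t: 24.72
eef_pos: [562.3, -187.4, 120.7]
tcp_rot: [-1.946, 1.548, -0.337]
ft_force: [-1.0, 0.2, -3.7]
opening: 0.323
```

```bash
python3 - <<'E'
from h import *
tog((555,-184,111),np.pi/2+0.042,0);print(env.state()['ft_force'])
grab("scene","d2.png",(180,200,340,340),4.5);
E
```

```text
d [3.5 7.3 3.7] w [-0.004 -0.008  0.021] | grasp now [ 562.5 -187.5  114.7] | world d [-7.3  3.4 -3.7] j [-0.43  0.58  1.77  0.    0.77 -2.04] open 30.8
[-1.03828038  0.20259482 -3.66943659]
```

View pics/d2.png

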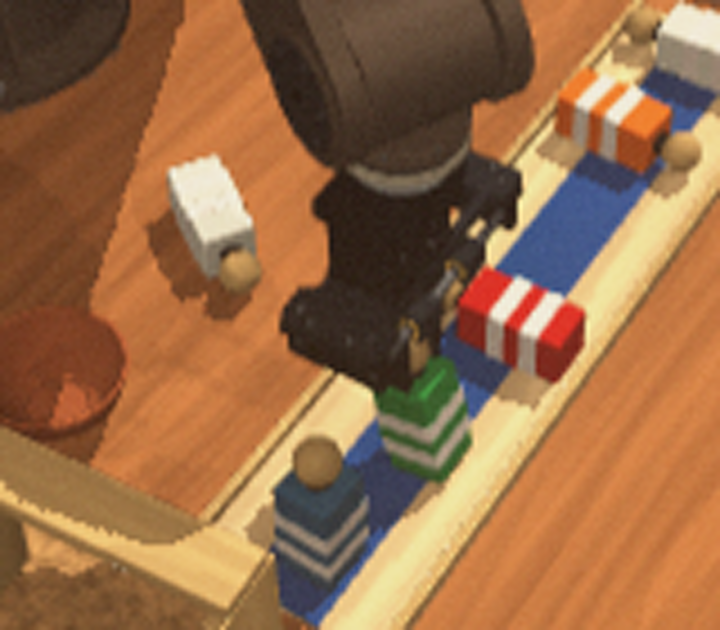

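Call:
{"api": "step_arm", "payload": {"rows": [[5,7,3,0,-0.008,0.021],[0,0,0,0,0,0]]}}

```text
t: 25.02
eef_pos: [557.6, -185.9, 118.6]
tcp_rot: [-2.103, 1.563, -0.494]
ft_force: [0.3, -0.2, -2.8]
opening: 0.323
```

```bash
python3 - <<'E'
from h import *
for i in range(3):
    tog((555,-184,111),np.pi/2+0.042,0);print(env.state()['ft_force'].round(2)); env.read_camera("top")
E
```

```text
d [1.5 2.5 2. ] w [-0.004 -0.004  0.007] | grasp now [ 557.6 -186.   112.6] | world d [-2.6  1.9 -1.6] j [-0.43  0.58  1.78 -0.    0.78 -2.04] open 30.7
[ 0.26 -0.23 -2.85]
d [1.3 2.4 2.1] w [-0.004 -0.004  0.006] | grasp now [ 557.5 -186.   112.3] | world d [-2.5  2.  -1.3] j [-0.43  0.58  1.78 -0.    0.78 -2.04] open 30.2
[ 0.17 -0.07  1.17]
d [1.1 2.3 2. ] w [-0.004 -0.004  0.006] | grasp now [ 557.4 -186.   112.1] | world d [-2.4  2.  -1.1] j [-0.43  0.58  1.78 -0.    0.78 -2.04] open 30.8
[-0.34  1.57  5.92]
```

Call:
{"api": "step_arm", "payload": {"rows": [[0,0,0,0,0,0],[0,0,0,0,0,0],[0,0,0,0,0,0],[0,0,0,0,0,0]], "grip": 52}}

```text
t: 25.68
eef_pos: [556.6, -186.0, 116.4]
tcp_rot: [-2.31, 1.567, -0.702]
ft_force: [-1.1, -0.1, -0.2]
opening: 0.543
```

Call:
{"api": "step_arm", "payload": {"rows": [[-30,0,0,0,0,0],[-40,0,0,0,0,0],[-40,0,0,0,0,0],[-20,0,20,0,0,0],[0,0,40,0,0,0],[0,20,40,0,0,0]]}}

```text
t: 26.42
eef_pos: [532.4, -86.2, 249.2]
tcp_rot: [-2.473, 1.569, -0.868]
ft_force: [-0.3, 0.7, -0.1]
opening: 0.545
```

```bash
python3 - <<'E'
from h import *
tog((511,-68,120),np.pi/2,0.1)
grab("scene","d3.png",(140,160,360,370),3.5);
grab("top","d4.png",(190,130,450,260),3)
E
```

```text
d [123.2  21.5  19.1] w [ 0.034  0.    -0.099] | grasp now [532.4 -86.2 243.2] | world d [ -22.    18.2 -123.2] j [-0.28  0.36  1.76 -0.    1.02 -1.89] open 51.8
```

View pics/d3.png

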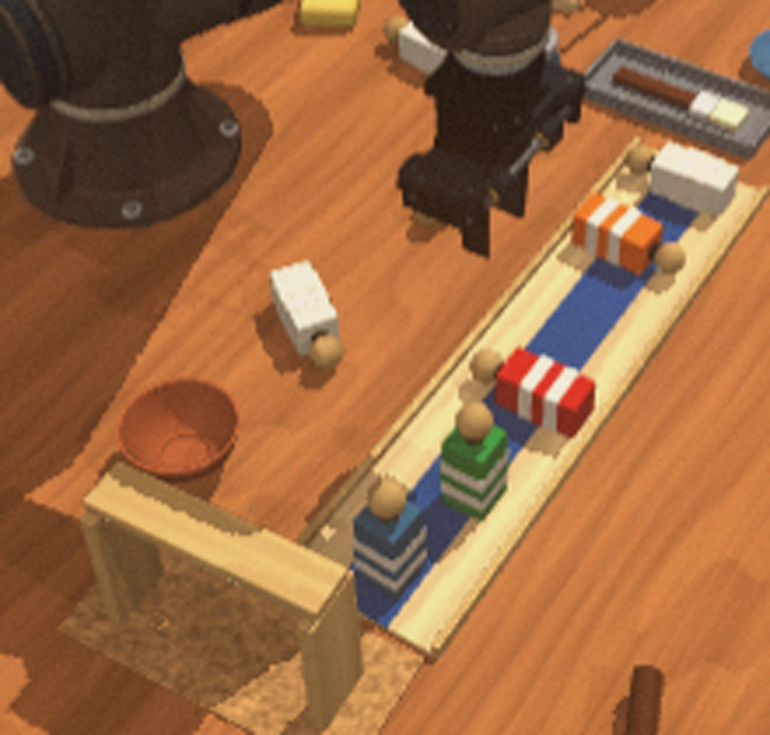

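View pics/d4.png

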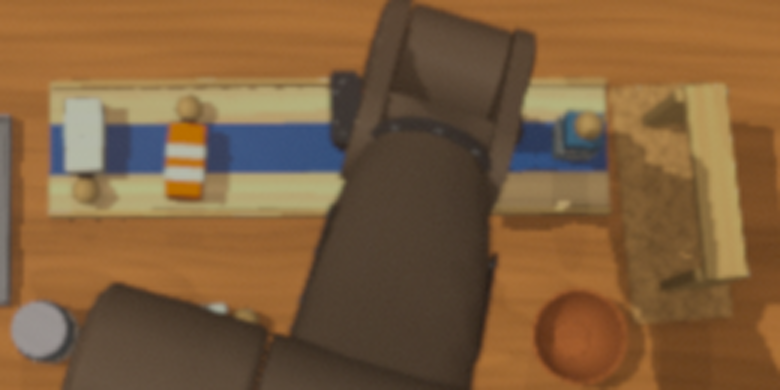

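```bash
python3 - <<'E'
from h import *
def c1(p): return (np.array(p,float)+.5)/3-.5+[190,130]
X=p2w('top',c1([(686,87),(728,85),(747,273),(703,280)]),156); print(X.round(),X.mean(0))
def c(p): return (np.array(p,float)+.5)/3.5-.5+[140,160]
print('red scene',p2w('scene',c([(516,350),(595,390),(577,408),(500,372),(487,365)]),[47,47,47,47,26]).round())
E
```

```text
[[ 598. -388.  156.]
 [ 602. -435.  156.]
 [ 397. -451.  156.]
 [ 389. -402.  156.]] [ 496.63889044 -419.01942815  156.        ]
red scene [[538. -52.  47.]
 [623. -54.  47.]
 [620. -81.  47.]
 [540. -82.  47.]
 [515. -66.  26.]]
```

Call:
{"api": "step_arm", "payload": {"rows": [[30,10,15,0.02,0,0],[40,10,4,0,0,-0.09],[40,8,0,0,0,0],[20,2,0,0,0,0],[0,0,0,0,0,0]]}}

```text
t: 27.15
eef_pos: [506.3, -66.7, 116.1]
tcp_rot: [-1.595, 1.475, -0.008]
ft_force: [0.9, -0.3, 0.3]
opening: 0.545
```

```bash
python3 - <<'E'
from h import *
tog((512,-66.5,29),np.pi/2+.018,0.1)
grab("scene","d5.png",(180,180,340,320),4.5);
E
```

```text
d [81.2  2.7  0.3] w [-0.001 -0.001 -0.004] | grasp now [506.9 -66.7 110.1] | world d [  5.1   0.2 -81.1] j [-0.27  0.48  2.02  0.05  0.55 -1.9 ] open 51.9
```

View pics/d5.png

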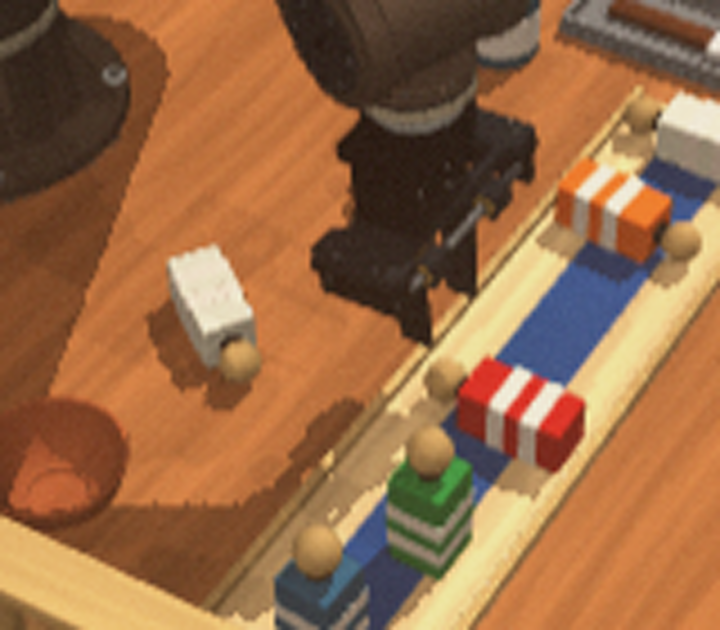

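Call:
{"api": "step_arm", "payload": {"rows": [[30,0,0,0,0,0],[30,1,0,0,0,0],[18,1,0,0,0,0],[4,0,0,0,0,0],[0,0,0,0,0,0]]}}

```text
t: 27.82
eef_pos: [517.4, -68.9, 38.4]
tcp_rot: [-1.624, 1.464, -0.036]
ft_force: [0.5, 0.2, -0.6]
opening: 0.547
```

```bash
python3 - <<'E'
from h import *
tog((512,-66.5,29),np.pi/2+.018,0.1)
grab("scene","d6.png",(180,180,340,320),4.5);
E
```

```text
d [2.8 6.3 2.5] w [-0.001 -0.004  0.007] | grasp now [518.1 -68.9  32.4] | world d [-6.   2.4 -3.4] j [-0.27  0.63  2.05  0.07  0.36 -1.92] open 52.1
```

View pics/d6.png

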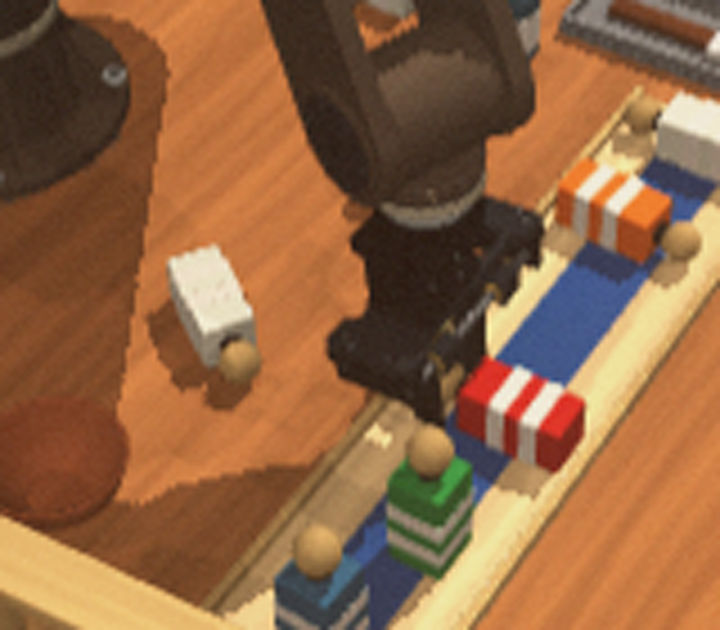

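Call:
{"api": "step_arm", "payload": {"rows": [[3,6,2,0,0,0],[0,0,0,0,0,0]]}}

```text
t: 28.12
eef_pos: [511.8, -67.0, 36.1]
tcp_rot: [-1.629, 1.462, -0.042]
ft_force: [0.7, 0.1, 1.2]
opening: 0.545
```

Call:
{"api": "step_arm", "payload": {"rows": [[0,0,0,0,0,0],[0,0,0,0,0,0],[0,0,0,0,0,0],[0,0,0,0,0,0],[0,0,0,0,0,0]], "grip": 15}}

```text
t: 28.75
eef_pos: [512.0, -67.0, 36.6]
tcp_rot: [-1.631, 1.461, -0.043]
ft_force: [-0.2, -0.8, 1.0]
opening: 0.322
```

Call:
{"api": "step_arm", "payload": {"rows": [[-15,-1,0,0,0,0],[-20,-1,0,0,0,0],[-20,-1,0,0,0,0],[-20,-1,0,0,0,0],[-20,-1,0,0,0,0.05],[-15,0,0,0,0,0.05],[0,-10,0,0,0,0],[0,-10,0,0,0,0]]}}

```text
t: 29.75
eef_pos: [523.9, -65.6, 153.7]
tcp_rot: [-2.531, 1.563, -0.944]
ft_force: [-0.4, 0.6, -5.2]
opening: 0.32
```

```bash
python3 - <<'E'
from h import *
tog((553,-66.5,122),np.pi/2+.02,0);print(env.state()['ft_force'].round(1))
grab("scene","d7.png",(180,180,340,320),4.5);
E
```

```text
d [ 25.8 -29.   -1.2] w [-0.004 -0.006  0.004] | grasp now [523.9 -65.6 147.7] | world d [ 29.1  -0.9 -25.7] j [-0.25  0.46  1.89 -0.01  0.78 -1.83] open 30.5
[-0.4  0.6 -5.2]
```

View pics/d7.png

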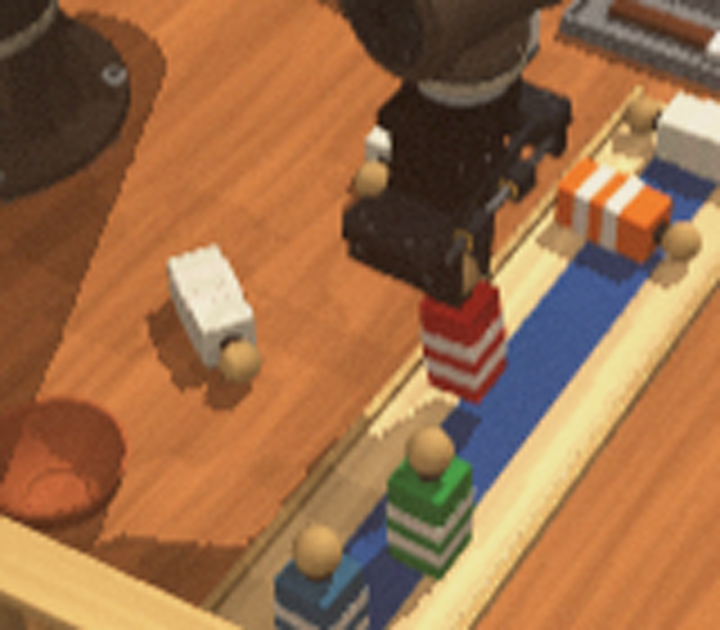

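Red hangs upright from its ball. Move over the stripe (x = 553) and lower.

Call:
{"api": "step_arm", "payload": {"rows": [[0,-15,0,0,0,0],[10,-12,0,0,0,0],[10,0,0,0,0,0],[10,0,0,0,0,0],[0,0,0,0,0,0]]}}

```text
t: 30.42
eef_pos: [553.3, -65.2, 120.1]
tcp_rot: [-2.35, 1.562, -0.764]
ft_force: [0.1, 0.1, -4.5]
opening: 0.322
```

```bash
python3 - <<'E'
from h import *
tog((553,-66.5,111),np.pi/2+.02,0);print(env.state()['ft_force'].round(1))
E
```

```text
d [ 3.1  0.3 -1.3] w [-0.004 -0.006  0.006] | grasp now [553.3 -65.2 114.1] | world d [-0.3 -1.3 -3.1] j [-0.23  0.55  1.85 -0.01  0.74 -1.82] open 30.6
[ 0.1  0.1 -4.5]
```

Call:
{"api": "step_arm", "payload": {"rows": [[5,1,0,0,-0.006,0.006],[0,0,0,0,0,0]]}}

```text
t: 30.68
eef_pos: [555.1, -65.5, 118.0]
tcp_rot: [-1.699, 1.561, -0.113]
ft_force: [0.2, -0.2, -5.7]
opening: 0.326
```

```bash
python3 - <<'E'
from h import *
for i in range(3):
    tog((553,-66.5,111),np.pi/2+.02,0);print(env.state()['ft_force'].round(1)); env.read_camera("top")
E
```

```text
d [ 1.   2.2 -1. ] w [-0.004 -0.001  0.009] | grasp now [555.2 -65.5 112. ] | world d [-2.1 -1.  -1. ] j [-0.24  0.55  1.85  0.    0.73 -1.82] open 31.0
[ 0.2 -0.2 -5.7]
d [ 0.9  2.1 -1. ] w [-0.004 -0.001  0.009] | grasp now [555.1 -65.5 111.9] | world d [-2.1 -1.  -0.9] j [-0.24  0.55  1.85  0.    0.73 -1.82] open 30.3
[ 0.6 -0.3 -3.4]
d [ 0.6  1.8 -1. ] w [-0.004 -0.001  0.008] | grasp now [554.8 -65.5 111.6] | world d [-1.7 -1.  -0.6] j [-0.24  0.55  1.85  0.    0.73 -1.82] open 30.2
[ 0.8  0.7 -1.3]
```

Call:
{"api": "step_arm", "payload": {"rows": [[2,0,0,0,0,0],[0,0,0,0,0,0]]}}

```text
t: 31.08
eef_pos: [556.6, -65.5, 117.3]
tcp_rot: [-1.701, 1.557, -0.115]
ft_force: [0.3, 0.2, -2.3]
opening: 0.321
```

```bash
python3 - <<'E'
from h import *
tog((553,-66.5,111),np.pi/2+.02,0);print(env.state()['ft_force'].round(1)); grab("scene","d8.png",(180,180,340,320),4.5)
E
```

```text
d [ 0.3  3.6 -0.9] w [-0.005 -0.002  0.014] | grasp now [556.7 -65.5 111.3] | world d [-3.6 -1.  -0.3] j [-0.24  0.55  1.85  0.    0.73 -1.82] open 30.5
[ 0.3  0.2 -2.3]
```

View pics/d8.png

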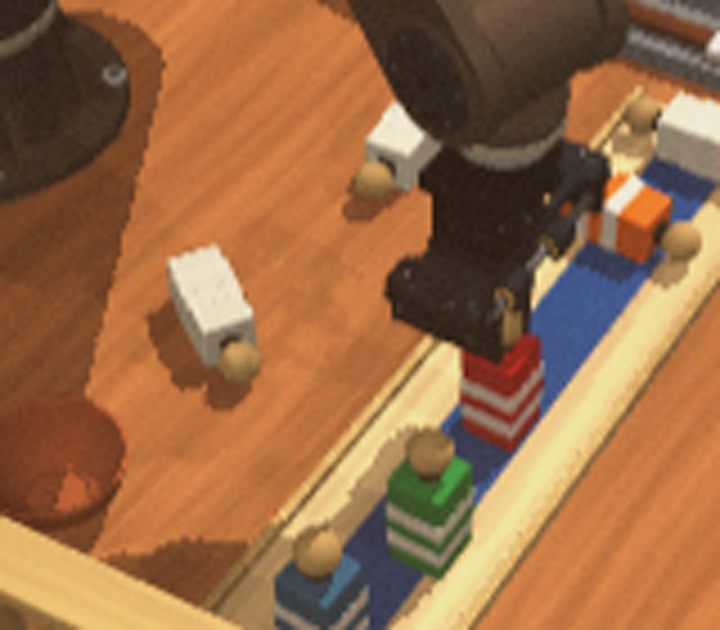

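Call:
{"api": "step_arm", "payload": {"rows": [[0,0,0,0,0,0],[0,0,0,0,0,0],[0,0,0,0,0,0],[0,0,0,0,0,0]], "grip": 52}}

```text
t: 31.62
eef_pos: [555.6, -65.6, 116.3]
tcp_rot: [-1.703, 1.56, -0.117]
ft_force: [0.1, -0.0, -0.8]
opening: 0.546
```

Call:
{"api": "step_arm", "payload": {"rows": [[-30,0,0,0,0,0],[-40,0,0,0,0,0],[-40,0,0,0,0,0],[0,-10,30,0,0,0],[0,-10,50,0,0,0],[0,-10,50,0,0,0],[0,0,40,0,0,0]]}}

```text
t: 32.5
eef_pos: [582.8, 106.8, 229.7]
tcp_rot: [-1.693, 1.561, -0.113]
ft_force: [0.7, -0.7, -0.4]
opening: 0.552
```

```bash
python3 - <<'E'
from h import *
tog((591,152,120),np.pi/2,0)
grab("scene","e1.png",(180,130,380,330),3.5); grab("top","e2.png",(190,130,450,260),3)
E
```

```text
d [103.7  -7.6  45.3] w [ 0.01  -0.001  0.01 ] | grasp now [582.9 106.8 223.7] | world d [   8.2   45.2 -103.7] j [ 0.07  0.45  1.66 -0.    1.02 -1.51] open 52.5
```

View pics/e1.png

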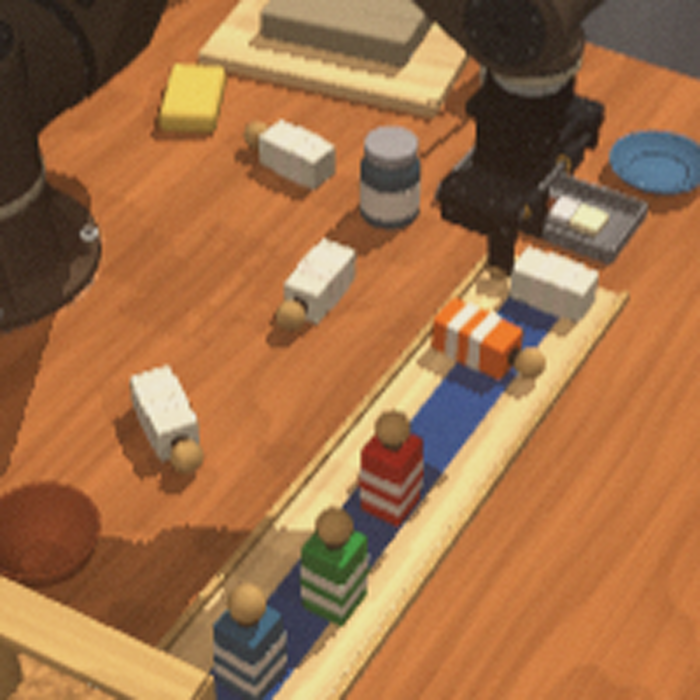

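View pics/e2.png

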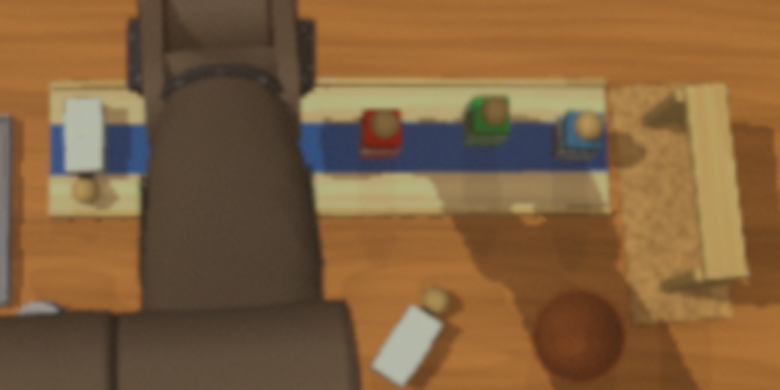

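```bash
python3 - <<'E'
from h import *
def c1(p): return (np.array(p,float)+.5)/3-.5+[190,130]
X=p2w('top',c1([(495,110),(385,124),(588,125)]),109); print(X.round(), X[:,0]-(552-.021*(X[:,1]+11)))
def c(p): return (np.array(p,float)+.5)/3.5-.5+[180,130]
print('scene balls',p2w('scene',c([(335,528),(393,429),(247,604),(530,361)]),[109,109,109,26]).round())
X=p2w('top',c1([(465,143),(509,145)]),5);print(X)
E
```

```text
[[ 578. -187.  109.]
 [ 560.  -66.  109.]
 [ 563. -290.  109.]] [22.25323504  6.69281605  5.60788738]
scene balls [[ 581. -187.  109.]
 [ 563.  -65.  109.]
 [ 564. -290.  109.]
 [ 591.  155.   26.]]
[[ 560.46051572 -168.84221487    5.        ]
 [ 559.14245422 -220.53015776    5.        ]]
```

Call:
{"api": "step_arm", "payload": {"rows": [[20,-4,25,0.005,0,0.01],[40,-4,20,0.005,0,0],[35,0,0,0,0,0],[10,0,0,0,0,0],[0,0,0,0,0,0]]}}

```text
t: 33.22
eef_pos: [590.8, 152.6, 123.0]
tcp_rot: [-2.387, 1.569, -0.814]
ft_force: [0.7, 0.7, 0.6]
opening: 0.544
```

```bash
python3 - <<'E'
from h import *
tog((591,153,29),np.pi/2,0)
grab("scene","e3.png",(240,130,400,270),4.5)
E
```

```text
d [88.  -0.1  0.5] w [ 0.002 -0.001  0.001] | grasp now [590.8 152.6 117. ] | world d [  0.2   0.4 -88. ] j [ 0.15  0.6   1.71 -0.    0.83 -1.43] open 51.7
```

View pics/e3.png

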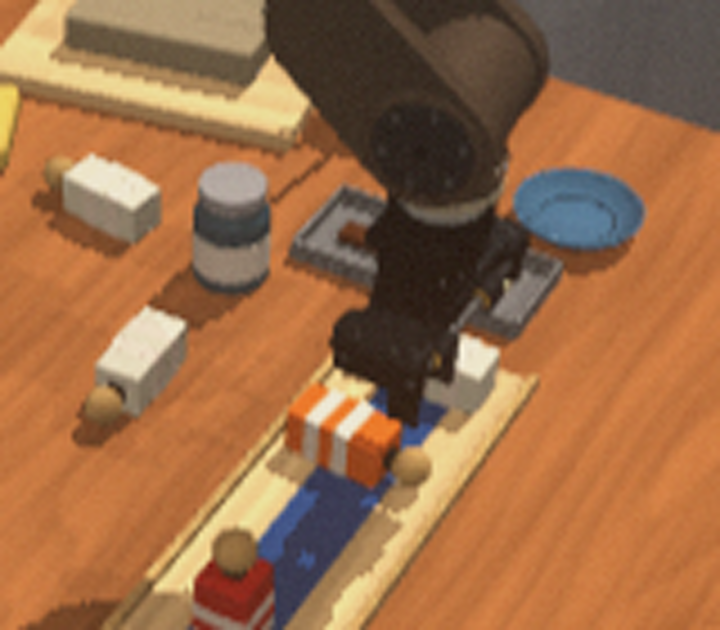

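Call:
{"api": "step_arm", "payload": {"rows": [[30,0,0,0,0,0],[30,0,0,0,0,0],[14,0,0,0,0,0],[4,0,0,0,0,0],[0,0,0,0,0,0]]}}

```text
t: 33.9
eef_pos: [595.3, 151.6, 50.9]
tcp_rot: [-1.549, 1.558, 0.023]
ft_force: [-0.5, -0.5, 0.6]
opening: 0.547
```

```bash
python3 - <<'E'
from h import *
tog((591,153,29),np.pi/2,0)
grab("scene","e4.png",(240,130,400,270),4.5)
E
```

```text
d [15.8  4.5  1.4] w [0.001 0.    0.013] | grasp now [595.4 151.6  44.9] | world d [ -4.3   1.4 -15.9] j [ 0.14  0.71  1.75 -0.    0.67 -1.43] open 52.1
```

View pics/e4.png

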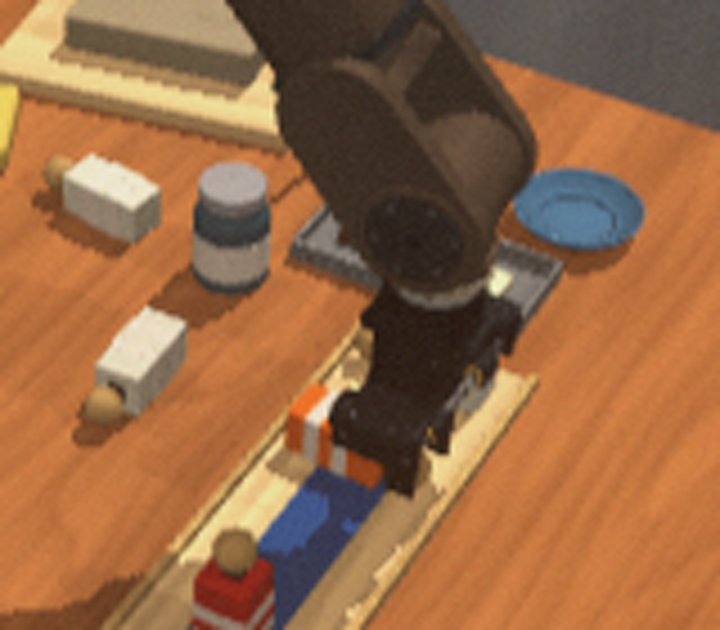

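Call:
{"api": "step_arm", "payload": {"rows": [[10,4,1,0,0,0.013],[7,0,0,0,0,0],[0,0,0,0,0,0]]}}

```text
t: 34.33
eef_pos: [591.6, 152.9, 34.1]
tcp_rot: [-1.118, 1.569, 0.454]
ft_force: [-0.7, -0.0, -0.3]
opening: 0.55
```

```bash
python3 - <<'E'
from h import *
tog((591,153,29),np.pi/2,0)
E
```

```text
d [-0.9  0.6  0.1] w [0.001 0.001 0.001] | grasp now [591.6 152.9  28.1] | world d [-0.6  0.1  0.9] j [ 0.14  0.73  1.76  0.    0.65 -1.43] open 52.3
```

Call:
{"api": "step_arm", "payload": {"rows": [[0,0,0,0,0,0],[0,0,0,0,0,0],[0,0,0,0,0,0],[0,0,0,0,0,0],[0,0,0,0,0,0]], "grip": 15}}

```text
t: 34.95
eef_pos: [591.8, 152.9, 34.2]
tcp_rot: [-1.172, 1.569, 0.4]
ft_force: [0.2, 0.7, -1.1]
opening: 0.318
```

Call:
{"api": "step_arm", "payload": {"rows": [[-15,0,0,0,0,0],[-20,0,0,0,0,0],[-20,0,0,0,0,0],[-20,0,0,0,0,0],[-20,0,0,0,0,0],[-15,10,0,0,0,0],[0,10,0,0,0,0],[0,0,0,0,0,0]]}}

```text
t: 35.95
eef_pos: [568.5, 152.7, 151.3]
tcp_rot: [0.338, 1.57, 1.91]
ft_force: [0.4, -0.6, -3.7]
opening: 0.323
```

```bash
python3 - <<'E'
from h import *
tog((548,153,122),np.pi/2,0);print(env.state()['ft_force'].round(1))
grab("scene","e5.png",(240,130,400,270),4.5)
E
```

```text
d [23.3 20.5  0.4] w [ 0.001  0.    -0.   ] | grasp now [568.5 152.7 145.3] | world d [-20.5   0.3 -23.3] j [ 0.15  0.54  1.74  0.    0.86 -1.42] open 30.7
[ 0.4 -0.6 -3.7]
```

View pics/e5.png

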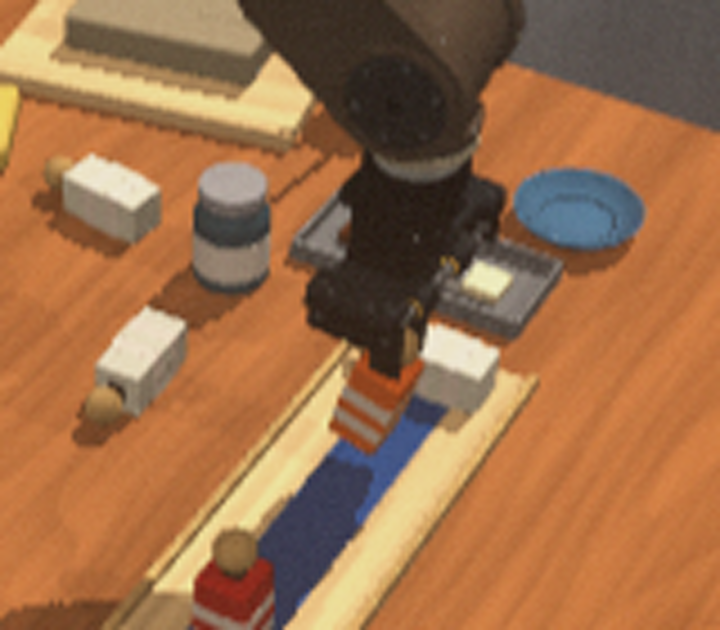

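Call:
{"api": "step_arm", "payload": {"rows": [[0,8,0,0,0,-0.1],[0,8,0,0,0,-0.1],[0,3,0,0,0,-0.1],[0,0,0,0,0,0]]}}

```text
t: 36.5
eef_pos: [549.0, 152.5, 147.1]
tcp_rot: [-1.57, 1.267, 0.002]
ft_force: [0.1, 0.2, -3.7]
opening: 0.324
```

```bash
python3 - <<'E'
from h import *
tog((548,153,122),np.pi/2,0.3);print(env.state()['ft_force'].round(1))
grab("scene","e6.png",(240,130,400,270),4.5)
E
```

```text
d [17.6  8.5  0.5] w [0.001 0.001 0.003] | grasp now [550.8 152.5 141.3] | world d [ -2.8   0.5 -19.3] j [ 0.18  0.46  1.97 -0.13  0.41 -1.28] open 30.8
[ 0.1  0.2 -3.7]
```

View pics/e6.png

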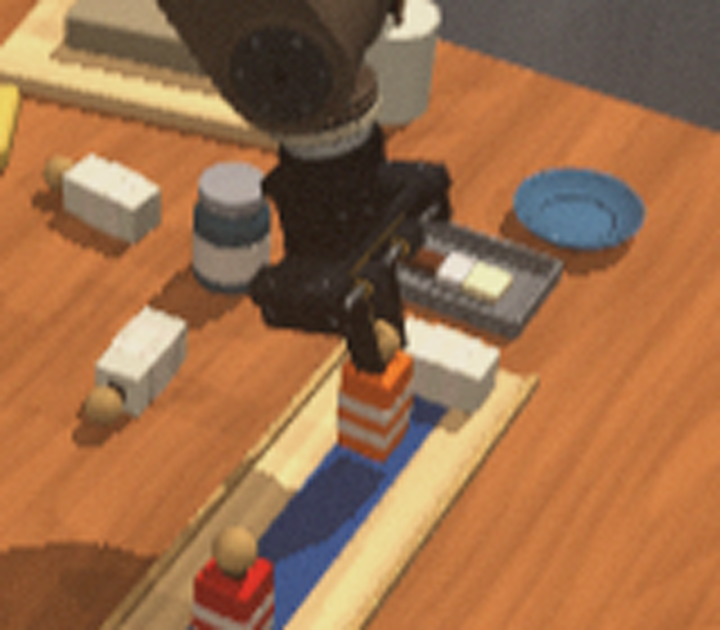

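Call:
{"api": "step_arm", "payload": {"rows": [[10,4,0,0,0,0],[10,3,0,0,0,0],[6,2,0,0,0,0],[0,0,0,0,0,0],[0,0,0,0,0,0]]}}

```text
t: 37.17
eef_pos: [552.8, 152.9, 118.5]
tcp_rot: [-1.566, 1.265, 0.005]
ft_force: [-1.5, 1.2, 3.2]
opening: 0.319
```

```bash
python3 - <<'E'
from h import *
for i in range(2):
    tog((548,153,111),np.pi/2,0.3);print(env.state()['ft_force'].round(1)); grab("scene",f"e7{i}.png",(240,130,400,270),4.5)
E
```

```text
d [-0.3  6.8  0.1] w [-0.     0.001  0.006] | grasp now [554.6 152.9 112.8] | world d [-6.6  0.1 -1.8] j [ 0.18  0.51  1.99 -0.15  0.34 -1.26] open 30.3
[-1.5  1.2  3.2]
d [-0.2  6.8  0.1] w [-0.     0.001  0.006] | grasp now [554.6 152.9 112.8] | world d [-6.6  0.1 -1.8] j [ 0.18  0.51  1.99 -0.15  0.34 -1.26] open 30.7
[-1.4  0.6  1.7]
```

View pics/e71.png

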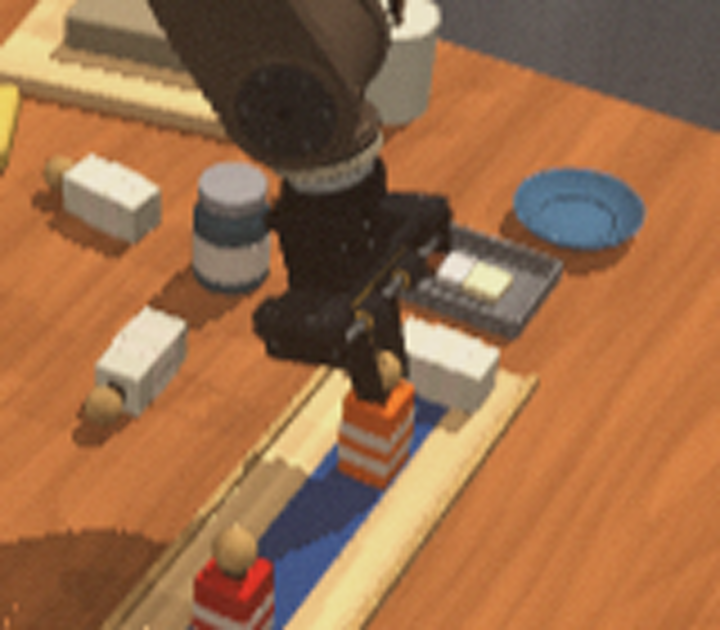

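Call:
{"api": "step_arm", "payload": {"rows": [[0,0,0,0,0,0],[0,0,0,0,0,0],[0,0,0,0,0,0],[0,0,0,0,0,0]], "grip": 52}}

```text
t: 37.78
eef_pos: [552.6, 152.6, 118.3]
tcp_rot: [-1.567, 1.266, 0.004]
ft_force: [-0.3, 0.1, -0.3]
opening: 0.547
```

Call:
{"api": "step_arm", "payload": {"rows": [[-30,-4,0,0,0,0],[-40,-10,0,0,0,0.05],[-40,-10,0,0,0,0.1],[0,0,20,0,0,0.05],[0,10,35,0,0,0],[0,10,35,0,0,0],[0,10,20,0,0,0]]}}

```text
t: 38.65
eef_pos: [514.1, 264.1, 231.6]
tcp_rot: [-1.55, 1.473, 0.018]
ft_force: [0.4, 0.2, 0.1]
opening: 0.546
```

```bash
python3 - <<'E'
from h import *
tog((494,269,120),np.pi/2,0.1)
grab("scene","f1.png",(240,130,400,270),4.5);grab("top","f2.png",(190,130,450,260),3)
E
```

```text
d [103.1  31.    4.6] w [-0.003  0.002 -0.002] | grasp now [514.7 264.1 225.6] | world d [ -20.7    4.9 -105.6] j [ 0.38  0.4   1.74 -0.04  0.91 -1.17] open 51.9
```

View pics/f1.png

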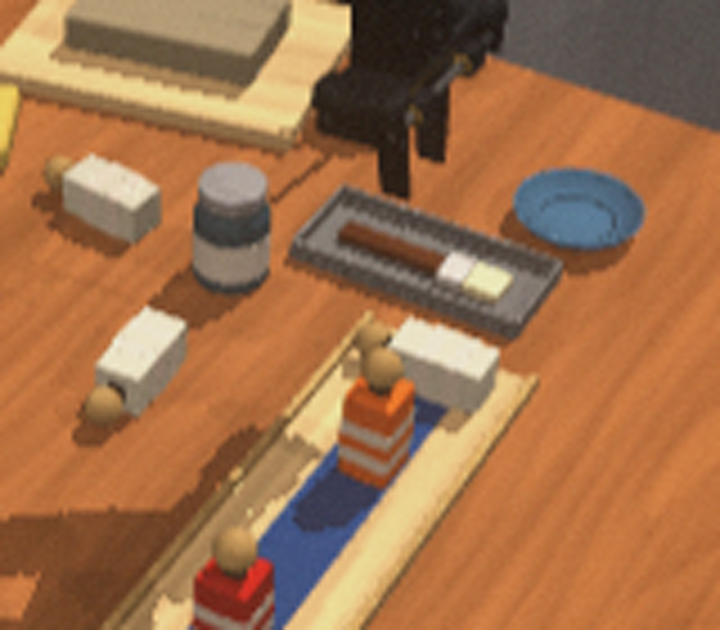

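View pics/f2.png

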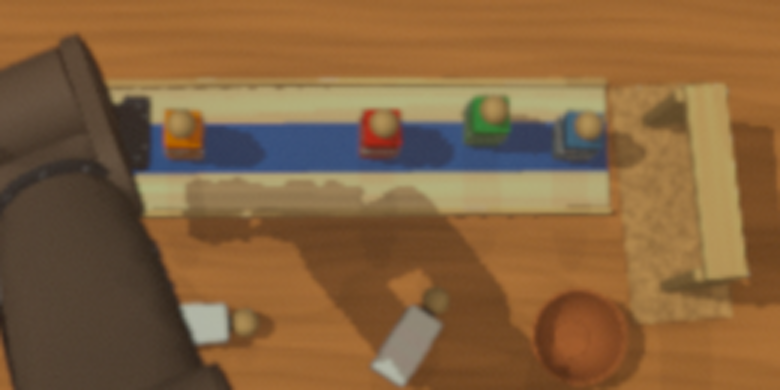

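```bash
python3 - <<'E'
from h import *
def c(p): return (np.array(p,float)+.5)/4.5-.5+[240,130]
print(p2w('scene',c([(372,337),(382,370),(412,319),(499,352),(478,375)]),[26,109,47,47,47]).round())
E
```

```text
[[492. 272.  26.]
 [558. 155. 109.]
 [519. 287.  47.]
 [598. 289.  47.]
 [596. 255.  47.]]
```

Call:
{"api": "step_arm", "payload": {"rows": [[40,12,5,0,0,0],[40,12,2,0,0,0],[20,5,0,0,0,0],[0,0,0,0,0,0]]}}

```text
t: 39.25
eef_pos: [495.6, 269.9, 127.3]
tcp_rot: [-1.547, 1.471, 0.022]
ft_force: [-0.8, -0.3, 0.0]
opening: 0.546
```

```bash
python3 - <<'E'
from h import *
tog((494,270,29),np.pi/2,0.1)
grab("scene","f3.png",(240,130,400,270),4.5)
E
```

```text
d [91.6 11.4 -0.2] w [-0.002  0.002 -0.   ] | grasp now [496.2 270.  121.3] | world d [ -2.2   0.1 -92.3] j [ 0.4   0.52  1.88 -0.06  0.65 -1.12] open 51.9
```

View pics/f3.png

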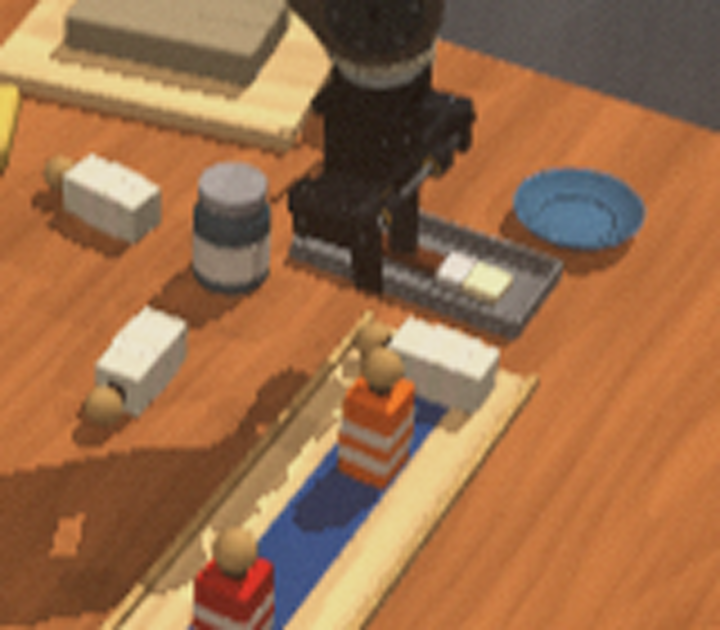

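Call:
{"api": "step_arm", "payload": {"rows": [[30,4,0,0,0,0],[30,4,0,0,0,0],[24,4,0,0,0,0],[6,3,0,0,0,0],[0,0,0,0,0,0]]}}

```text
t: 39.92
eef_pos: [495.6, 270.3, 41.3]
tcp_rot: [-1.509, 1.459, 0.058]
ft_force: [-0.4, 0.8, 0.1]
opening: 0.546
```

```bash
python3 - <<'E'
from h import *
tog((494,270,29),np.pi/2,0.1)
grab("scene","f4.png",(240,130,400,270),4.5)
E
```

```text
d [ 6.   2.9 -0.4] w [-0.004  0.006  0.012] | grasp now [496.3 270.4  35.3] | world d [-2.2 -0.3 -6.3] j [ 0.4   0.66  1.94 -0.09  0.44 -1.09] open 51.9
```

View pics/f4.png

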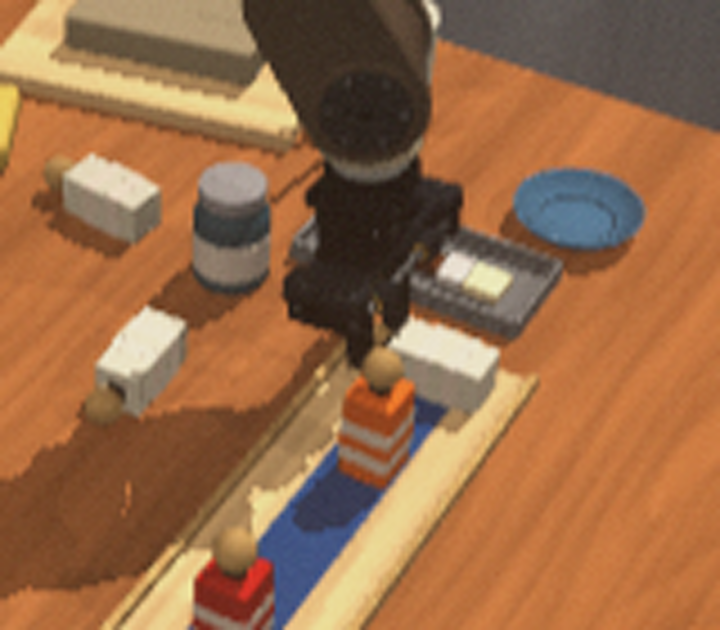

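Call:
{"api": "step_arm", "payload": {"rows": [[8,3,0,0,0.006,0.012],[0,0,0,0,0,0]]}}

```text
t: 40.22
eef_pos: [494.4, 270.8, 34.5]
tcp_rot: [-1.553, 1.469, 0.014]
ft_force: [1.0, 0.2, -0.1]
opening: 0.548
```

Call:
{"api": "step_arm", "payload": {"rows": [[0,0,0,0,0,0],[0,0,0,0,0,0],[0,0,0,0,0,0],[0,0,0,0,0,0],[0,0,0,0,0,0]], "grip": 15}}

```text
t: 40.85
eef_pos: [494.5, 270.8, 35.0]
tcp_rot: [-1.551, 1.468, 0.016]
ft_force: [0.1, -0.4, 0.2]
opening: 0.321
```

Call:
{"api": "step_arm", "payload": {"rows": [[-15,-1,0,0,0,0],[-20,-1,0,0,0,0],[-20,-1,0,0,0,0],[-20,-1,0,0,0,0],[-20,-1,0,0,0,0.05],[-15,-5,0,0,0,0.05],[0,-10,0,0,0,0],[0,-10,0,0,0,0]]}}

```text
t: 41.85
eef_pos: [512.3, 270.2, 152.3]
tcp_rot: [1.008, 1.568, 2.576]
ft_force: [0.6, -0.6, -4.8]
opening: 0.325
```

```bash
python3 - <<'E'
from h import *
tog((546,270,125),np.pi/2,0);print(env.state()['ft_force'].round(1))
grab("scene","f5.png",(240,130,400,270),4.5)
E
```

```text
d [ 21.2 -33.7  -0.1] w [-0.002  0.001 -0.002] | grasp now [512.3 270.2 146.3] | world d [ 33.7  -0.2 -21.3] j [ 0.37  0.53  1.76  0.    0.85 -1.2 ] open 30.9
[ 0.6 -0.6 -4.8]
```

View pics/f5.png

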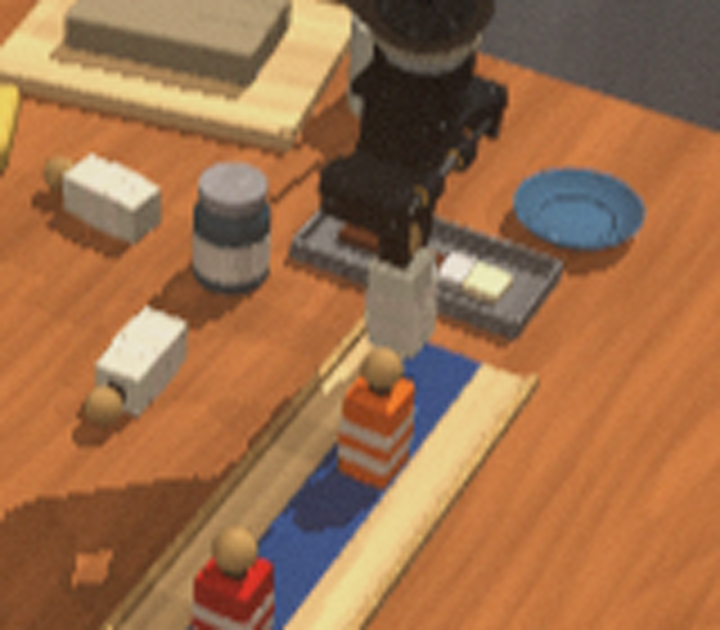

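Call:
{"api": "step_arm", "payload": {"rows": [[0,-14,-4,0,0,0],[8,-14,-4,0,0,0],[10,-3,0,0,0,0],[8,0,0,0,0,0],[0,0,0,0,0,0]]}}

```text
t: 42.52
eef_pos: [545.9, 260.9, 121.6]
tcp_rot: [1.551, 1.566, 3.118]
ft_force: [-0.3, 0.0, -4.3]
opening: 0.324
```

```bash
python3 - <<'E'
from h import *
tog((546,263,111),np.pi/2,0);print(env.state()['ft_force'].round(1))
grab("scene","f6.png",(240,130,400,270),4.5)
E
```

```text
d [ 4.6 -0.1  2.1] w [-0.003  0.    -0.005] | grasp now [545.8 260.9 115.6] | world d [ 0.1  2.1 -4.6] j [ 0.34  0.6   1.72  0.    0.82 -1.23] open 30.8
[-0.3  0.  -4.3]
```

View pics/f6.png

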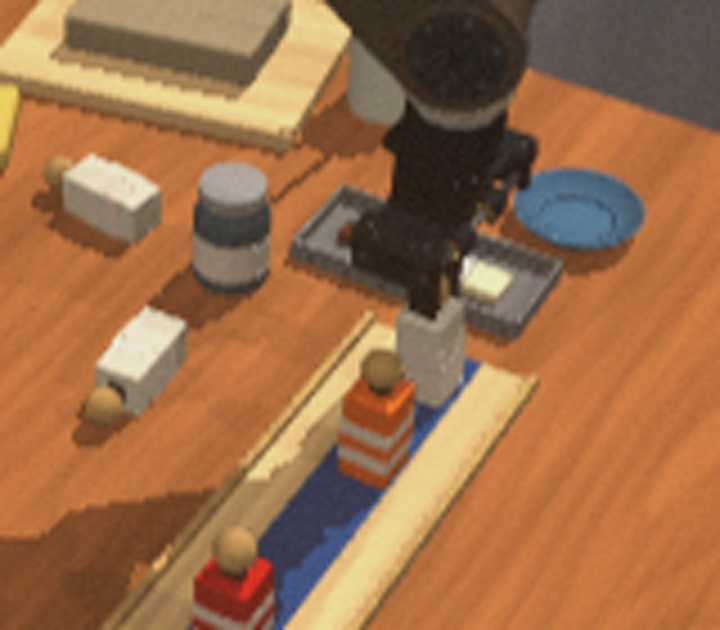

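Call:
{"api": "step_arm", "payload": {"rows": [[5,2,0,0,0,0],[2,0,0,0,0,0],[0,0,0,0,0,0]]}}

```text
t: 42.95
eef_pos: [547.5, 262.7, 120.6]
tcp_rot: [-1.088, 1.561, 0.48]
ft_force: [-0.1, -0.4, -4.0]
opening: 0.32
```

```bash
python3 - <<'E'
from h import *
for i in range(3):
    tog((546,263,111),np.pi/2,0);print(env.state()['ft_force'].round(1)); env.read_camera("top")
E
```

```text
d [3.6 1.5 0.3] w [-0.002  0.005  0.009] | grasp now [547.5 262.7 114.6] | world d [-1.5  0.3 -3.6] j [ 0.34  0.6   1.73  0.    0.8  -1.23] open 30.4
[-0.1 -0.4 -4. ]
d [3.5 1.5 0.3] w [-0.002  0.005  0.009] | grasp now [547.5 262.7 114.5] | world d [-1.5  0.3 -3.5] j [ 0.34  0.6   1.73  0.    0.8  -1.23] open 30.2
[-0.1  0.5 -3.5]
d [3.4 1.5 0.3] w [-0.002  0.005  0.009] | grasp now [547.5 262.7 114.4] | world d [-1.5  0.3 -3.4] j [ 0.34  0.6   1.73  0.    0.8  -1.23] open 30.7
[0.9 0.1 0.1]
```

Call:
{"api": "step_arm", "payload": {"rows": [[5,1,0,0,0.005,0.009],[0,0,0,0,0,0]]}}

```text
t: 43.35
eef_pos: [550.2, 263.3, 119.6]
tcp_rot: [-1.36, 1.56, 0.208]
ft_force: [-0.3, 0.1, -5.1]
opening: 0.32
```

```bash
python3 - <<'E'
from h import *
for i in range(3):
    tog((546,263,111),np.pi/2,0);print(env.state()['ft_force'].round(1)); env.read_camera("top")
E
```

```text
d [ 2.6  4.3 -0.3] w [-0.002  0.002  0.01 ] | grasp now [550.3 263.3 113.6] | world d [-4.2 -0.3 -2.6] j [ 0.34  0.61  1.72 -0.    0.81 -1.23] open 30.5
[-0.3  0.1 -5.1]
d [ 2.5  4.2 -0.3] w [-0.002  0.002  0.01 ] | grasp now [550.2 263.3 113.5] | world d [-4.2 -0.3 -2.5] j [ 0.34  0.61  1.72 -0.    0.81 -1.23] open 30.7
[ 0.9  0.5 -3.4]
d [ 2.   3.8 -0.3] w [-0.002  0.002  0.009] | grasp now [549.8 263.3 113. ] | world d [-3.8 -0.2 -2. ] j [ 0.34  0.61  1.72 -0.    0.81 -1.23] open 30.6
[ 1.2 -0.4  2.8]
```

Call:
{"api": "step_arm", "payload": {"rows": [[2,2,0,0,0,0],[0,0,0,0,0,0]]}}

```text
t: 43.75
eef_pos: [549.8, 263.4, 119.2]
tcp_rot: [-1.376, 1.556, 0.194]
ft_force: [-0.7, -1.0, -2.1]
opening: 0.32
```

Call:
{"api": "step_arm", "payload": {"rows": [[0,0,0,0,0,0],[0,0,0,0,0,0],[0,0,0,0,0,0],[0,0,0,0,0,0]], "grip": 52}}

```text
t: 44.25
eef_pos: [549.0, 263.4, 118.1]
tcp_rot: [-1.373, 1.558, 0.196]
ft_force: [-0.4, 0.2, 0.1]
opening: 0.547
```

Call:
{"api": "step_arm", "payload": {"rows": [[-30,0,0,0,0,0],[-40,0,0,0,0,0],[-50,0,0,0,0,0],[-20,40,0,0,0,0],[0,50,-20,0,0,0],[0,30,-40,0,0,0],[0,0,-50,0,0,0],[0,0,-50,0,0,0]]}}

```text
t: 45.25
eef_pos: [422.5, 102.0, 260.0]
tcp_rot: [-1.352, 1.559, 0.223]
ft_force: [0.3, 0.1, -0.9]
opening: 0.545
```

```bash
python3 - <<'E'
from h import *
grab("scene","g1.png",(180,130,400,340),3.5);grab("top","g2.png",(190,130,450,260),3)
E
```

```text
(no output)
```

View pics/g1.png

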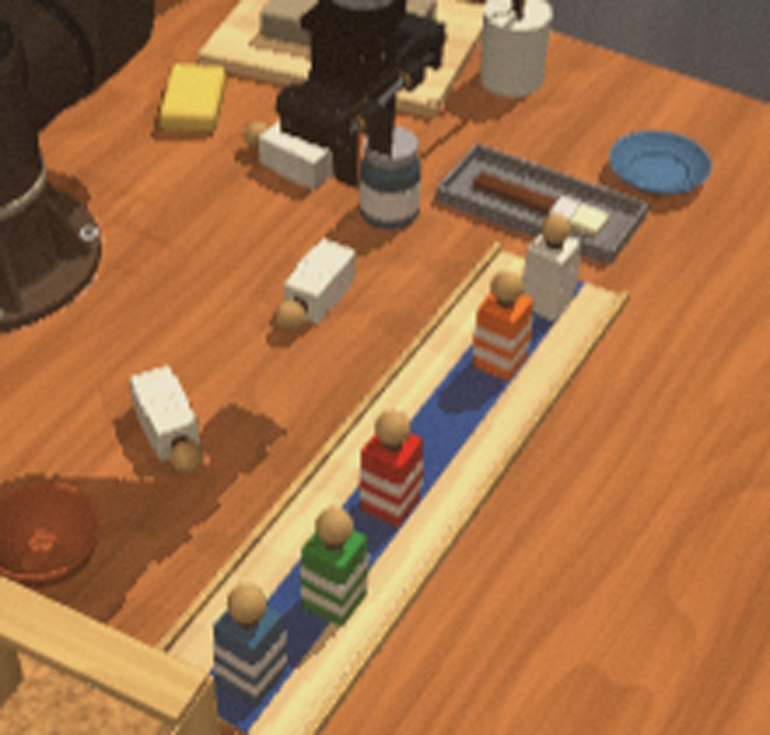

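View pics/g2.png

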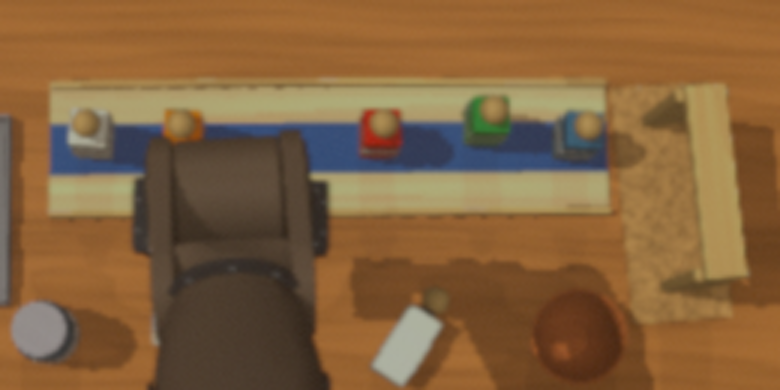

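```bash
python3 - <<'E'
from h import *
def c1(p): return (np.array(p,float)+.5)/3-.5+[190,130]
X=p2w('top',c1([(86,123),(180,124),(385,124),(495,110),(588,125)]),109); print(X.round(1), X[:,0]-(552-.021*(X[:,1]+11)))
tog((576,-187,200),np.pi/2,0)
E
```

```text
[[ 555.7  260.2  109. ]
 [ 556.   157.6  109. ]
 [ 559.8  -65.9  109. ]
 [ 577.9 -187.   109. ]
 [ 563.5 -290.4  109. ]] [ 9.34755987  7.54729501  6.69281605 22.25323504  5.60788738]
d [  55.1 -152.9 -287. ] w [-0.001  0.002  0.011] | grasp now [422.8 100.  253.9] | world d [ 153.3 -287.   -53.9] j [ 0.08  0.19  1.98  0.    0.96 -1.49] open 51.8
```

```bash
python3 - <<'E'
from h import *
def fit(name,raw,lo,hi,off):
    im=cv2.imread("pics/"+raw); hsv=cv2.cvtColor(im,cv2.COLOR_BGR2HSV)
    return cv2.inRange(hsv,lo,hi)
# green mask vs projected body-box silhouette, both cameras
from scipy.optimize import minimize
m={}
for n,raw in (("top","raw_g2.png"),("scene","raw_g1.png")):
    im=cv2.imread("pics/"+raw); hsv=cv2.cvtColor(im,cv2.COLOR_BGR2HSV)
    m[n]=cv2.inRange(hsv,(45,90,30),(85,255,255))
    ys,xs=np.nonzero(m[n]); print(n,len(xs),xs.min(),xs.max(),ys.min(),ys.max())
for n in m:
    ys,xs=np.nonzero(m[n])
    for x in (565,570,575,580,585):
        b=np.array([[x+sx*21,-187+sy*21,z] for sx in(-1,1) for sy in(-1,1) for z in (5,89)])
        p=w2p(n,b); print(n,x,p.min(0).round(1),p.max(0).round(1))
E
```

```text
top 83 346 359 162 174
scene 168 266 284 282 307
top 565 [343.8 165.1] [360.  182.2]
top 570 [343.8 163.6] [360.  180.8]
top 575 [343.8 162.1] [360.  179.4]
top 580 [343.8 160.7] [360. 178.]
top 585 [343.8 159.2] [360.  176.6]
scene 565 [261.  274.9] [280.7 307.6]
scene 570 [262.4 275.6] [282.1 308.3]
scene 575 [263.8 276.3] [283.5 309.1]
scene 580 [265.2 277. ] [285.  309.8]
scene 585 [266.7 277.7] [286.4 310.6]
```

Call:
{"api": "step_arm", "payload": {"rows": [[-20,10,0,0,0,0],[0,0,0,0,0,0],[0,0,0,0,0,0],[0,0,0,0,0,0]]}}

```text
t: 45.85
eef_pos: [412.6, 100.5, 279.1]
tcp_rot: [-1.338, 1.56, 0.231]
ft_force: [0.2, -0.3, -0.0]
opening: 0.546
```

```bash
python3 - <<'E'
from h import *
grab("scene","z1.png",(80,100,420,400),2.2)
E
```

```text
(no output)
```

View pics/z1.png

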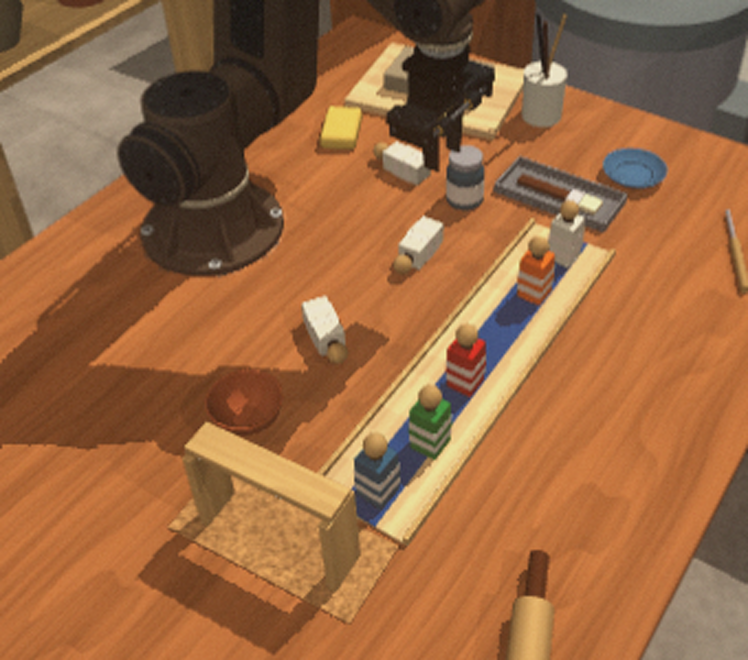

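The last picture shows five bottles standing in the lane (balls from (375,445) to (570,210)), the bridge on the mat, and the brush in the tray. The jar, bowl and dish are where they were, and the arm is clear of everything. I'm handing in.

```bash
python3 - <<'E'
from h import *
print(env.job_done())
E
```

```text
the job is handed in; nothing more can be done
None
```

The job is handed in at about 46 s of the 210 s. `job_done` reported no verdict.

**What I did:**
- I laid the brush lengthwise in the tray.
- I stood the bridge on the cork mat.
- I picked up each of the four fallen bottles by its ball (green, red, orange, white). I let each one hang upright, then set it down on the stripe. The yellow bottle was not in the scene.
- The blue bottle was left standing where it was.

**What the last checks showed:**
- **Bottles:** all five stand upright. By the camera, the white, orange, red and blue ones are about 6–9 mm off the stripe's centre line. The gripper's position when it let go of white and red suggests these readings are 4–6 mm too high.
- **Green bottle:** it ended about 20 mm off the centre line (readings of 17–22 mm against the 30 mm limit). Its last lowering was uneven, so it probably shifted as I let go. I left it because I judged moving it again no safer than leaving it.
- **Bridge:** within about 6 mm of the mat's centre and wholly on the mat.
- **Brush:** it lies in the tray near its centre, judged by eye from the picture.
- **Bystanders:** the jar, bowl and dish look unmoved, and the arm was clear of everything.

I saw no sign of a bottle being knocked aside during the run.

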